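Close the sampling valve with a ratchet wrench and sort the water samples

TASK

Finish the water-sampling visit at this kitchen counter. First close the sampling valve: fit the ratchet wrench over the valve's ribbed nut and swing it back and forth between the two spigots until the nut is fully home, with its white pointer at the white mark; then lay the wrench back on the black rubber mat. Also put every sample bottle into the box of its cap's colour, red or blue, in whichever order suits, and leave the other things on the counter alone.

Things in the scene. Friction and masses are not known exactly. Their poses are not given: they have to be found in the camera images.
- nut (a joint): the valve's brass nut, on a fixed upright stud: 0 loose, 4.0 rad home (hard stop), growing clockwise seen from above; starts at 0 to 0.9. Stiff (0.3 N m), stays where left. 12 ribs, one every 0.52 rad; 33 mm across, 45 to 59 mm above the counter. Its dark flange (54 mm across) has a white pointer that meets the white mark on the valve's +x side at 4.0
- stud_seat (a point): shoulder at the foot of the pilot of the valve's fixed stud, on the nut's axis, 62 mm above the counter; axes as the valve. Above it the pilot is 18 mm across and 14 mm tall, then a cone 8 mm tall to an 8 mm tip (top 22 mm above this point)
- valve: brass valve 42 mm tall on a steel foot 110 by 112 by 8 mm, fixed. Origin under the stud, on the counter. Two copper spigots, 14 mm across and 78 mm tall, stand at (-34, +47) and (-34, -47) mm. The handle of a wrench on the nut must point between them, along -x: it swings about 0.65 rad to each side before it meets a spigot
- wrench: loose ratchet wrench, 209 mm long, 0.3 kg: steel head 48 mm across, 23 mm tall, with a 22 mm bore. Origin on the bore's axis at the underside; z up; handle to -x. Blue handle 18 mm wide (y), 16 mm thick (z 0 to 16) from x = -61 to -185 mm, steel shank 16 mm wide from -22 to -61; centre of mass at x = -80 mm. Seated on the stud its underside is 47 mm above the counter
- wrench_bore (a point): shoulder in the wrench's bore, on its axis, 15 mm above its underside: rests on stud_seat when fully seated. A spring pawl in the head (a push of about 5 N clicks it past the ribs when seating) drives the nut when the handle swings clockwise seen from above, and slips over the ribs when it swings back; each stroke may lose up to 0.52 rad
- wrench_grip (a point): where to grip the wrench's handle: 100 mm from the bore axis, half-way up (8 mm above the underside); axes as the wrench
- tool_mat: black rubber mat, 270 (x) by 110 (y) by 3 mm, fixed to the counter; the wrench starts on it, handle to the mat's -x. Origin at the centre of its underside
- red_box: red open sorting box, outside 92 (x) by 140 (y) by 40 mm tall, walls and floor 4 mm, fixed to the counter. Origin at the centre of its underside
- blue_box: blue open sorting box, outside 92 (x) by 140 (y) by 40 mm tall, walls and floor 4 mm, fixed to the counter. Origin at the centre of its underside
- red1_centre (a point): centre of sample bottle red1 (None if absent), loose, 50 g: square white body 28 by 28 by 34 mm tall with a round red cap 24 mm across, 48 mm tall in all; this point lies 24 mm above its underside, z along the bottle towards the cap, x and y square to its sides
- red2_centre (a point): centre of sample bottle red2 (None if absent), loose, 50 g: square white body 28 by 28 by 34 mm tall with a round red cap 24 mm across, 48 mm tall in all; this point lies 24 mm above its underside, z along the bottle towards the cap, x and y square to its sides
- red3_centre (a point): centre of sample bottle red3 (None if absent), loose, 50 g: square white body 28 by 28 by 34 mm tall with a round red cap 24 mm across, 48 mm tall in all; this point lies 24 mm above its underside, z along the bottle towards the cap, x and y square to its sides
- blue1_centre (a point): centre of sample bottle blue1 (None if absent), loose, 50 g: square white body 28 by 28 by 34 mm tall with a round blue cap 24 mm across, 48 mm tall in all; this point lies 24 mm above its underside, z along the bottle towards the cap, x and y square to its sides
- blue2_centre (a point): centre of sample bottle blue2 (None if absent), loose, 50 g: square white body 28 by 28 by 34 mm tall with a round blue cap 24 mm across, 48 mm tall in all; this point lies 24 mm above its underside, z along the bottle towards the cap, x and y square to its sides
- blue3_centre (a point): centre of sample bottle blue3 (None if absent), loose, 50 g: square white body 28 by 28 by 34 mm tall with a round blue cap 24 mm across, 48 mm tall in all; this point lies 24 mm above its underside, z along the bottle towards the cap, x and y square to its sides
- tea_glass: tea glass, 60 mm across, a bystander to leave alone; origin at the centre of its underside
- sponge: yellow sponge, a bystander to leave alone; origin at the centre of its underside
- tape_roll: cardboard tape roll, 64 mm across, a bystander to leave alone; origin at the centre of its underside
- spice_jar: amber jar with red lid, a bystander to leave alone; origin at the centre of its underside
- notebook: green notebook, a bystander to leave alone; origin at the centre of its underside
- meter: grey hand meter, 90 by 50 mm, a bystander to leave alone; origin at the centre of its underside
There are look-alikes about, which are no part of the job. Leave any purple or yellow look-alike of the part that bears red1_centre alone.

How it is judged:
On the way, in this order (a step that is already met when the one before it is completed fails the run):
1. the wrench is seated over the nut while the nut is still loose (horizontal distance between wrench_bore and stud_seat below 0.006 m and z of wrench_bore in the frame of stud_seat below 0.006 m and value of joint nut below 1.5 rad), for 0.2 s.
2. the nut is half-way home, the wrench seated on it (horizontal distance between wrench_bore and stud_seat below 0.006 m and z of wrench_bore in the frame of stud_seat below 0.006 m and value of joint nut above 2.2 rad), for 0.1 s.
3. the nut is fully home, the wrench still seated on it (horizontal distance between wrench_bore and stud_seat below 0.006 m and z of wrench_bore in the frame of stud_seat below 0.006 m and value of joint nut above 3.8 rad), for 0.1 s.
4. the wrench lies on the rubber mat again (x of wrench_bore in the frame of tool_mat between -0.135 and 0.135 m and y of wrench_bore in the frame of tool_mat between -0.055 and 0.055 m and z of wrench_bore in the frame of tool_mat between 0 and 0.035 m and x of wrench_grip in the frame of tool_mat between -0.135 and 0.135 m and y of wrench_grip in the frame of tool_mat between -0.055 and 0.055 m and z of wrench_grip in the frame of tool_mat between 0 and 0.03 m and linear speed of wrench below 0.02 m/s), for 0.2 s.
At the end, for the whole second after the job is handed in: The nut reads over 3.8 rad (within about 11 degrees of its stop); the wrench rests on the mat with bore and grip points over the mat; each bottle present rests (standing or lying) inside the box of its cap's colour, its centre within the walls and under 45 mm above the box's underside (all of step 4 and value of joint nut above 3.8 rad and x of red1_centre in the frame of red_box between -0.043 and 0.043 m and y of red1_centre in the frame of red_box between -0.067 and 0.067 m and z of red1_centre in the frame of red_box between 0 and 0.045 m and x of red2_centre in the frame of red_box between -0.043 and 0.043 m and y of red2_centre in the frame of red_box between -0.067 and 0.067 m and z of red2_centre in the frame of red_box between 0 and 0.045 m and x of red3_centre in the frame of red_box between -0.043 and 0.043 m and y of red3_centre in the frame of red_box between -0.067 and 0.067 m and z of red3_centre in the frame of red_box between 0 and 0.045 m and x of blue1_centre in the frame of blue_box between -0.043 and 0.043 m and y of blue1_centre in the frame of blue_box between -0.067 and 0.067 m and z of blue1_centre in the frame of blue_box between 0 and 0.045 m and x of blue2_centre in the frame of blue_box between -0.043 and 0.043 m and y of blue2_centre in the frame of blue_box between -0.067 and 0.067 m and z of blue2_centre in the frame of blue_box between 0 and 0.045 m and x of blue3_centre in the frame of blue_box between -0.043 and 0.043 m and y of blue3_centre in the frame of blue_box between -0.067 and 0.067 m and z of blue3_centre in the frame of blue_box between 0 and 0.045 m); the robot touches nothing.
It fails at once if a bystander is shoved more than 5 cm (distance of any of tea_glass, sponge, tape_roll, spice_jar, notebook, meter from where it was at the start of the episode above 0.05 m).
Of red1, red2, red3, blue1, blue2, blue3 only 4 to 6 are there at a start; the rules pass over those that are not, and their reading is None.
At some moment in a run one of red1, red2, red3, blue1, blue2, blue3 may be knocked a few centimetres aside while the robot is not near it.
Once in a run the grip may slacken for a moment while it holds something.
It also fails if it takes over 210 s, if anything falls off the work surface, if the arm or the gripper's body presses on something with over 40 N, if the wrist force passes 120 N, or if a joint passes its speed limit or range.

ROBOT

A 6-joint arm with a two-finger parallel gripper is mounted at the origin on the work surface. World frame = base frame: x ahead of the robot, y to its left, z up, the work surface at z = 0. Lengths are in m, angles in rad, forces in N, time in s.
With the tool pointing down it reaches from about 0.15 to 0.775 m from the base axis. Payload 6.1 kg.
Tool frame: the origin (TCP) lies at the very end of the fingers, on their centre line; the grasp point (between the pads) lies manip.grip_point_offset behind it (manip.grip_point_offset is the distance from the TCP to the grasp point, in m); z points along the fingers, y is the line along which they close (so a half turn about z gives the same grasp; the last joint's range is limited). The gripper opens to 85 mm and grips with 20 to 120 N. Pads are 22 mm wide; open, the fingers measure 114 mm over their backs; the gripper's body (76 mm by 85 mm) begins 54 mm behind the grasp point. The pads swing forward as they close: fully open they stand 13 mm farther back than shut.
Start: joints at [-1.171, 0.126, -0.04, 1.405, 0, 1.571], TCP at [0.204, -0.484, 0.231] pointing down, gripper open.
Joint ranges: [-2.72, 2.72], [-0.95, 1.95], [-1.27, 1.35], [-1.78, 2.02], [-1.46, 1.47], [-3.14, 3.14]. Speed limits (rad/s): [2.39, 2.39, 3.01, 3.14, 3.14, 3.14].

INTERFACE

Orientations are given as a unit quaternion [x, y, z, w].
In Python, from station import sense, vision, manip gives the robot as it stands.
- The arm moves only by the tool send_rows, never from a script. Its argument "targets" is text: rows parted by semicolons, each of 5 numbers parted by spaces: the shift along the tool's x, y, z each as a share of 250 mm, from -1 to 1, then the turn about the tool's z as a share of pi/4 rad, from -1 to 1, then the finger opening in mm, from 0 to 85.4. In form: x y z twist gripper; .... A call has exactly 8 rows; each row shifts and turns the commanded pose from where the row before left it, along the tool's axes as they then stand; what a row does not reach is not made up. A row lasts 1/10 s, in which the tool goes at most 50 mm and 8.59 degrees, less where a joint would pass 70% of its speed; a pose out of reach is approached as far as the arm can. A call with a number of a shift or a turn outside -1 to 1 is refused whole. A call with a gripper value outside its range is refused whole. The fingers move at their own pace and stop on an object; "force" is the grip in N (left out, the last holds). Time passes only in rows, so rows that do not move let the fingers close, or fill a call up. It gives the time, the measured TCP pose, the force, the opening and the grip force at its end, in the units of the state.
- sense(): the state, without advancing time (a new reading comes with each control period).
- vision.grab_frame(name): name is "scene" or "top" or "wrist"; returns a dict with "img" (400x640x3 uint8, red, green, blue), "fx", "fy", "cx", "cy" (pixels), "T" (4x4, takes a point from camera to world coordinates); the wrist camera has in their place "mount" (4x4, takes a point from camera to tool coordinates, whose origin is the TCP and whose axes are the flange's). Camera axes: x right, y up, looking along -z (the intrinsics and any distortion apply to the point x, -y, -z); pixel columns grow to the right and rows downward; lengths in m; the calibration is good to about 2 mm. The wrist camera is an equidistant fisheye: a pixel r from the principal point sees the ray r / f radians off the axis. A picture is of the moment at which its call begins: read the wrist's pose just before it. There is no depth.
- manip.sign_off(): hands the job in; it is judged then, once.
Trained networks look in a picture, given as the dict that the camera call returned (one of the last four; its "shot" number tells which), for a name from the list of things; names that differ only in an ending like _2 or _b are one class to them, and where a whole thing is asked for, a point or a joint stands for the part that bears it (a point fixed in the world has none). Each returns a list of dicts, best first, with "confidence" (0 to 1); they miss things now and then, are a little off and sometimes report something else, mostly with a low value. They report only what shows in the picture. A call takes as long as a camera call. They do not tell look-alikes from the thing itself.
- vision.spot_in(target, picture): "xy" ([column, row] in pixels, amid what is visible of it).
- vision.spot_point(target, picture): "xy" ([column, row] in pixels: a listed point, or the origin of a listed thing).
The state is a dict: "t": time; "qpos": joint angles; "joint_vel": joint speeds; "tau": joint torques, N m; "eef_pos": TCP position; "tool_rot": TCP orientation; "force": force on the tool from outside, world axes, zero at the start; "wrist_torque": the same for the moment, N m; "grip_width": finger opening in m; "finger_force": force on a finger pad.
Only numpy, scipy, OpenCV 4.12 (cv2) and the standard library are available. Lean on these libraries where they do the work, as an engineer would, in place of code of your own. Each camera call takes 0.05 s, during which the arm holds its last target. There are 200 camera calls.

## Working session

There is one attempt and no reset: what is moved stays moved. The work goes in short steps, Python scripts to look and compute and a tool call to move; the robot and the scene stay as the last step left them, time stands still between calls to the robot, and variables do not carry over. Pictures are saved under pics/ and viewed, at most 14 in all, crops included, and the job is handed in when it is done.

Besides the shell and the picture viewer there is one more tool, called after "Emit:" as name(argument=value, ...) on one line, values as JSON. send_rows: Moves the arm, as the interface text tells. Its arguments: {"type":"object","properties":{"targets":{"type":"string"},"force":{"type":"number"}},"required":["targets"]}

```bash
ls; mkdir -p pics; python3 - <<'E'
from station import sense, vision, manip
import cv2
s=sense(); print(s, manip.grip_point_offset)
for n in("top","scene"):
    f=vision.grab_frame(n); print(n,f["fx"],f["fy"],f["cx"],f["cy"],f["T"],[k for k in f if k!='img'])
    cv2.imwrite(f"pics/{n}0.png",f["img"][:,:,::-1])
f=vision.grab_frame("wrist");print(f["mount"],f["fx"],f["cx"],f["cy"])
E
```

```text
pics
{'t': 0.0, 'qpos': array([-1.17096314e+00,  1.26370816e-01, -4.06240775e-02,  1.40537094e+00,
        8.26625850e-06,  1.57076836e+00]), 'joint_vel': array([-0.00171041,  0.00150046,  0.0008357 ,  0.00131953, -0.0004783 ,
        0.00065647]), 'tau': array([-1.45529277e-03, -4.35914397e+01,  3.52925992e+01,  1.72327441e-02,
       -1.45671816e-04,  1.38954584e-05]), 'eef_pos': array([ 0.20420928, -0.48321882,  0.23052591]), 'tool_rot': array([ 9.80080066e-01,  1.98601228e-01, -1.51780899e-04, -7.69947423e-04]), 'force': array([-0.58163297,  0.05024425, -0.27730831]), 'wrist_torque': array([ 0.03423682, -0.03711883,  0.00644344]), 'finger_force': 0.0, 'grip_width': 0.08579207649883612} 0.0187
top 373.10432339885483 373.10432339885483 319.47753891052724 206.64043389435298 [[ 0.02616339  0.98565057 -0.16675859  0.41146498]
 [-0.9996456   0.02497633 -0.009212   -0.05280139]
 [-0.0049148   0.16694051  0.98595472  1.00003599]
 [ 0.          0.          0.          1.        ]] ['fx', 'fy', 'cx', 'cy', 'T', 'shot']
scene 374.44216262380604 374.44216262380604 319.00763882254984 200.2579531003506 [[-9.75946752e-04 -8.17802530e-01  5.75498106e-01  1.00824432e+00]
 [ 9.99993702e-01  1.16569449e-03  3.35231079e-03 -3.09612006e-02]
 [-3.41238322e-03  5.75497752e-01  8.17796241e-01  7.51618721e-01]
 [ 0.00000000e+00  0.00000000e+00  0.00000000e+00  1.00000000e+00]] ['fx', 'fy', 'cx', 'cy', 'T', 'shot']
[[-2.48429168e-04  9.58526714e-01  2.85002592e-01  7.25402151e-02]
 [ 9.99999511e-01  5.11084138e-04 -8.47215987e-04  2.72238314e-04]
 [-9.57739460e-04  2.85002242e-01 -9.58526371e-01 -1.42293879e-01]
 [ 0.00000000e+00  0.00000000e+00  0.00000000e+00  1.00000000e+00]] 309.70691628693146 320.4517536672766 200.22166240075956
```

```bash
cat > h.py <<'E'
from station import sense, vision, manip
import cv2, numpy as np
from scipy.spatial.transform import Rotation as R
def campose(f,s=None):
    if "T" in f: return f["T"]
    T=np.eye(4); T[:3,:3]=R.from_quat(s["tool_rot"]).as_matrix(); T[:3,3]=s["eef_pos"]
    return T@f["mount"]
def p2w(f,xy,z,T=None):
    "pixel -> world point at height z"
    T=f["T"] if T is None else T
    u=(np.array(xy)-[f["cx"],f["cy"]])/f["fx"]
    if "mount" in f:
        r=np.linalg.norm(u); d=np.r_[u/max(r,1e-9)*np.sin(r),np.cos(r)]
    else: d=np.r_[u,1]
    d=T[:3,:3]@(d*[1,-1,-1]); o=T[:3,3]
    return o+d*(z-o[2])/d[2]
def w2p(f,p,T=None):
    T=f["T"] if T is None else T
    c=T[:3,:3].T@(np.array(p)-T[:3,3])*[1,-1,-1]
    if "mount" in f:
        r=np.hypot(c[0],c[1]); u=c[:2]/max(r,1e-9)*np.arctan2(r,c[2])
    else: u=c[:2]/c[2]
    return u*f["fx"]+[f["cx"],f["cy"]]
def shot(n):
    s=sense(); f=vision.grab_frame(n); return f,campose(f,s),s
def yaw(s=None):
    m=R.from_quat((s or sense())["tool_rot"]).as_matrix(); return np.arctan2(m[1,0],m[0,0])
def go(x,y,z,yw=None,s=None):
    "shift in tool axes (shares of 250mm) and twist (share of pi/4) to TCP target; half-turn-free; yw = tool x heading"
    s=s or sense(); m=R.from_quat(s["tool_rot"]).as_matrix()
    d=m.T@(np.array([x,y,z])-s["eef_pos"])/0.25
    t=0 if yw is None else -((yw-yaw(s)+np.pi)%(2*np.pi)-np.pi)/(np.pi/4)
    print("shift",d.round(3),"twist",round(t,3),"yaw",round(yaw(s),3),"pos",s["eef_pos"].round(4)); return d,t
E
python3 - <<'E'
from h import *
Z=dict(valve=0,stud_seat=.062,wrench=.003,wrench_bore=.018,wrench_grip=.011,tool_mat=0,red_box=0,blue_box=0,red1_centre=.024,blue1_centre=.024,tea_glass=0,sponge=0,tape_roll=0,spice_jar=0,notebook=0,meter=0)
for n in("top","scene"):
    f,T,s=shot(n)
    big=cv2.resize(f["img"],(800,500),interpolation=cv2.INTER_CUBIC)[:,:,::-1].copy()
    cv2.imwrite(f"pics/{n}1.png",big)
    for k,z in Z.items():
        print(n,k,[(np.round(d["xy"]).tolist(),round(d["confidence"],2),p2w(f,d["xy"],z)[:2].round(3).tolist()) for d in vision.spot_point(k,f) if d["confidence"]>.25])
E
```

```text
top valve [([336.0, 206.0], 0.85, [0.582, -0.087])]
top stud_seat [([335.0, 202.0], 0.75, [0.584, -0.082]), ([316.0, 128.0], 0.31, [0.782, -0.029])]
top wrench [([417.0, 220.0], 0.8, [0.551, -0.308])]
top wrench_bore [([419.0, 216.0], 0.79, [0.558, -0.309]), ([249.0, 227.0], 0.73, [0.517, 0.141]), ([255.0, 180.0], 0.61, [0.646, 0.133])]
top wrench_grip [([413.0, 258.0], 0.91, [0.448, -0.294])]
top tool_mat [([412.0, 248.0], 0.7, [0.474, -0.292])]
top red_box [([199.0, 193.0], 0.96, [0.61, 0.287]), ([190.0, 256.0], 0.49, [0.439, 0.298])]
top blue_box [([256.0, 180.0], 0.92, [0.651, 0.132])]
top red1_centre [([248.0, 228.0], 0.68, [0.516, 0.143]), ([286.0, 214.0], 0.58, [0.553, 0.043]), ([282.0, 272.0], 0.55, [0.402, 0.047]), ([280.0, 246.0], 0.53, [0.47, 0.057])]
top blue1_centre [([333.0, 204.0], 0.31, [0.585, -0.079])]
top tea_glass [([314.0, 128.0], 0.6, [0.804, -0.024]), ([201.0, 305.0], 0.42, [0.313, 0.259])]
top sponge [([383.0, 160.0], 0.72, [0.715, -0.217]), ([413.0, 248.0], 0.34, [0.476, -0.295]), ([191.0, 256.0], 0.27, [0.44, 0.295])]
top tape_roll [([200.0, 305.0], 0.62, [0
[... 740 characters left out ...]
-0.088]), ([398.0, 261.0], 0.63, [0.643, 0.14]), ([388.0, 183.0], 0.3, [0.427, 0.14])]
scene red1_centre [([359.0, 198.0], 0.76, [0.489, 0.061]), ([387.0, 208.0], 0.7, [0.518, 0.125]), ([349.0, 166.0], 0.68, [0.39, 0.042]), ([351.0, 220.0], 0.62, [0.552, 0.039])]
scene blue1_centre []
scene tea_glass [([320.0, 333.0], 0.7, [0.799, -0.031]), ([394.0, 206.0], 0.53, [0.498, 0.147]), ([425.0, 148.0], 0.3, [0.307, 0.254])]
scene sponge [([231.0, 294.0], 0.79, [0.718, -0.217])]
scene tape_roll [([424.0, 146.0], 0.77, [0.297, 0.251])]
scene spice_jar [([394.0, 319.0], 0.88, [0.77, 0.117])]
scene notebook [([299.0, 164.0], 0.57, [0.363, -0.087])]
scene meter [([152.0, 287.0], 0.65, [0.703, -0.388])]
```

View pics/top1.png

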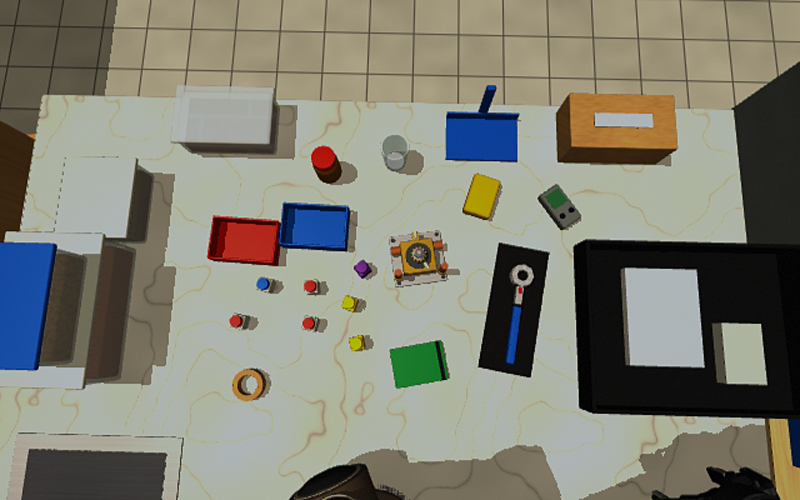

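View pics/scene1.png

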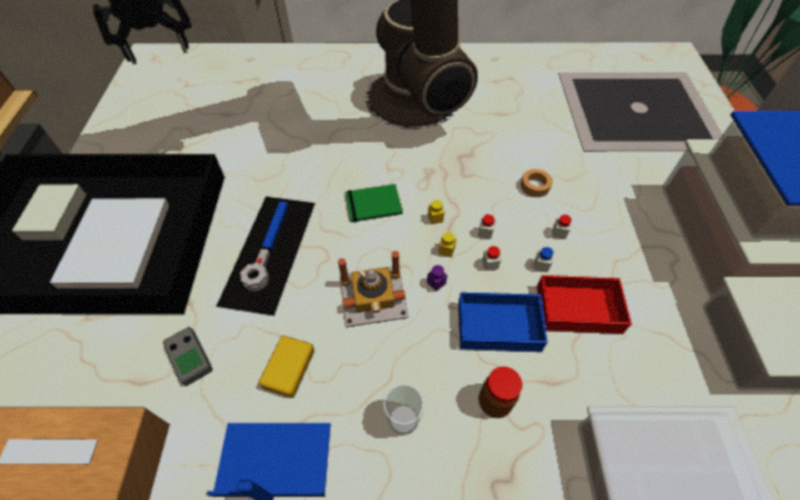

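```bash
python3 - <<'E'
from h import *
go(.45,-.295,.2,-.13)
E
```

```text
shift [ 1.199 -0.312  0.125] twist 0.675 yaw 0.4 pos [ 0.2043 -0.4836  0.2313]
```

Emit:
send_rows(targets=".17 -.045 .018 0 85; .17 -.045 .018 0 85; .17 -.045 .018 0 85; .17 -.045 .018 0 85; .17 -.045 .018 0 85; .17 -.045 .018 0 85; .17 -.045 .018 0 85; 0 0 0 .1 85")

```text
t: 2.65
eef_pos: [0.4509, -0.2921, 0.1988]
tool_rot: [0.987, 0.162, 0.0, -0.001]
force: [0.3, -1.2, 0.3]
grip_width: 0.0854
finger_force: 0.0
```

Emit:
send_rows(targets="0 0 0 .15 85; 0 0 0 .15 85; 0 0 0 .15 85; 0 0 0 .125 85; 0 0 0 0 85; 0 0 0 0 85; 0 0 0 0 85; 0 0 0 0 85")

```text
t: 3.45
eef_pos: [0.4477, -0.2953, 0.1998]
tool_rot: [0.998, -0.065, 0.0, 0.0]
force: [-0.2, 0.2, 0.4]
grip_width: 0.0849
finger_force: 0.0
```

```bash
python3 - <<'E'
from h import *
f,T,s=shot("wrist"); print(s["eef_pos"],yaw(s),s["tool_rot"])
im=f["img"][:,:,::-1].copy()
for k,z in dict(wrench=.003,wrench_bore=.018,wrench_grip=.011,tool_mat=0,valve=0,stud_seat=.062).items():
    print(k,[(np.round(d["xy"]).tolist(),round(d["confidence"],2),p2w(f,d["xy"],z,T)[:2].round(4).tolist()) for d in vision.spot_point(k,f) if d["confidence"]>.25])
cv2.imwrite("pics/w1.png",im)
E
```

```text
[ 0.44769782 -0.29527233  0.19978737] -0.12943241568503588 [ 9.97906637e-01 -6.46710434e-02  3.57635153e-06  1.00867246e-05]
wrench [([318.0, 82.0], 0.81, [0.5518, -0.3069])]
wrench_bore [([312.0, 82.0], 0.63, [0.551, -0.3009])]
wrench_grip [([310.0, 176.0], 0.62, [0.4512, -0.2847]), ([106.0, 96.0], 0.58, [0.5916, -0.0458]), ([317.0, 84.0], 0.43, [0.5493, -0.3054])]
tool_mat [([312.0, 148.0], 0.93, [0.4797, -0.2906])]
valve [([133.0, 96.0], 0.87, [0.582, -0.0803])]
stud_seat [([107.0, 96.0], 0.71, [0.5795, -0.0868])]
```

View pics/w1.png

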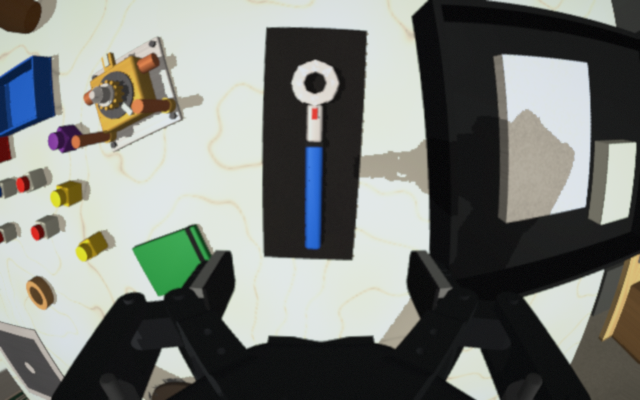

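```bash
cat >> h.py <<'E'
def handle(f,T,roi,z):
    "blue handle's long axis: ends & centre in world, at top height z"
    x0,y0,x1,y1=roi; im=f["img"][y0:y1,x0:x1].astype(int)
    m=((im[:,:,2]>90)&(im[:,:,2]-im[:,:,0]>60)).astype(np.uint8)
    n,l,st,c=cv2.connectedComponentsWithStats(m); k=1+st[1:,4].argmax()
    v,u=np.where(l==k); P=np.array([p2w(f,(a+x0,b+y0),z,T)[:2] for a,b in zip(u,v)])
    c=P.mean(0); w=np.linalg.svd(P-c,full_matrices=False)[2][0]; w*=np.sign(w[0])
    t=(P-c)@w; n=(P-c)@[-w[1],w[0]]
    return c,np.arctan2(w[1],w[0]),t.min(),t.max(),np.ptp(n)
E
python3 - <<'E'
from h import *
f,T,s=shot("wrist")
c,a,t0,t1,w=handle(f,T,(290,120,345,260),.019); d=np.array([np.cos(a),np.sin(a)])
print(c,a,t0,t1,w); mid=c+d*(t0+t1)/2
print("bore",mid+d*.123,"grip",mid+d*.023)
im=f["img"][50:125,280:350].astype(int); m=(im.min(2)>110).astype(np.uint8)
cn=max(cv2.findContours(m,0,1)[0],key=cv2.contourArea)
# bore hole: dark in the ring
h=(im.max(2)<90).astype(np.uint8); n,l,st,ce=cv2.connectedComponentsWithStats(h)
for k in range(1,n):
    if 30<st[k,4]<600: print("hole",st[k],ce[k]+[280,50],p2w(f,ce[k]+[280,50],.026,T),p2w(f,ce[k]+[280,50],.003,T))
E
```

```text
[ 0.42897804 -0.28485158] -0.14706620584637228 -0.06190388179001442 0.05489429965076972 0.017937274399424347
bore [ 0.54718333 -0.302362  ] grip [ 0.4482628  -0.28770834]
hole [ 24  23  21  20 319] [314.40752351  82.48275862] [ 0.54932946 -0.3029582   0.026     ] [ 0.55148245 -0.30282428  0.003     ]
```

Emit:
send_rows(targets="0 -.18 -.03 0 85; 0 -.18 -.03 0 85; 0 -.18 -.03 0 85; 0 -.18 -.03 0 85; .1 -.15 0 -.1 85; 0 0 0 -.065 85; 0 0 0 0 85; 0 0 0 0 85")

```text
t: 4.65
eef_pos: [0.5006, -0.0829, 0.2297]
tool_rot: [1.0, -0.001, -0.0, 0.0]
force: [-0.4, -1.2, -0.5]
grip_width: 0.0849
finger_force: 0.0
```

```bash
python3 - <<'E'
from h import *
f,T,s=shot("wrist"); print(s["eef_pos"],yaw(s))
for k,z in dict(valve=0,stud_seat=.062).items():
    print(k,[(np.round(d["xy"]).tolist(),round(d["confidence"],2),p2w(f,d["xy"],z,T)[:2].round(4).tolist()) for d in vision.spot_point(k,f) if d["confidence"]>.25])
cv2.imwrite("pics/w2.png",cv2.resize(f["img"][0:240,200:520],None,fx=2.5,fy=2.5,interpolation=cv2.INTER_CUBIC)[:,:,::-1])
E
```

```text
[ 0.50057256 -0.082941    0.2297452 ] -0.0019498855058480028
valve [([320.0, 103.0], 0.97, [0.5822, -0.0832])]
stud_seat [([322.0, 100.0], 0.86, [0.5836, -0.0854]), ([472.0, 211.0], 0.63, [0.4674, -0.2578]), ([155.0, 226.0], 0.35, [0.4492, 0.1144])]
```

View pics/w2.png

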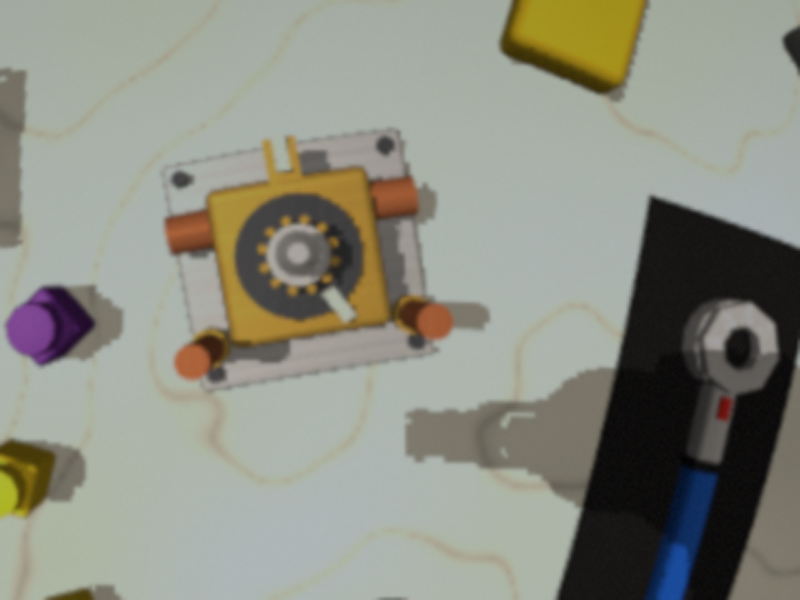

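```bash
python3 - <<'E'
from h import *
f,T,s=shot("wrist")
q=lambda x,y:(200+x/2.5,y/2.5)
print("tip",p2w(f,q(299,252),.084,T), "flange",p2w(f,q(299,256),.045,T))
C=np.array([p2w(f,q(*c),.008,T)[:2] for c in((165,170),(400,130),(435,350),(207,390))]);print(C,C.mean(0))
for a,b in((1,0),(2,3)): v=C[b]-C[a];print(np.hypot(*v),np.arctan2(-v[0],v[1]))
for a,b in((3,0),(2,1)): v=C[b]-C[a];print(np.hypot(*v),np.arctan2(v[1],v[0]))
S=np.array([p2w(f,q(*c),.078,T)[:2] for c in((195,360),(435,321))]);v=S[0]-S[1];print(S,np.hypot(*v),np.arctan2(-v[0],v[1]))
# refine: hole/bright tip by image
im=cv2.cvtColor(f["img"],7); c=cv2.HoughCircles(cv2.resize(im[70:135,285:355],None,fx=6,fy=6,interpolation=2),3,1.5,40,param1=120,param2=.6,minRadius=40,maxRadius=170)
print(c)
go(.4493,-.2879,.08,-.147)
E
```

```text
tip [ 0.5823742  -0.08357856  0.084     ] flange [ 0.58194503 -0.08351901  0.045     ]
[[ 0.62549373 -0.02128291]
 [ 0.64385237 -0.13045374]
 [ 0.53914567 -0.14777456]
 [ 0.51996183 -0.03945665]] [ 0.5821134  -0.08474197]
0.11070370295649178 0.1666055468905191
0.11000359404967867 0.1752892091679662
0.1070853247265535 0.17053813443679655
0.10612965229980259 0.16393772176801727
[[ 0.54188884 -0.0436745 ]
 [ 0.55685221 -0.13526176]] 0.09280155437493952 0.16194748268174783
None
shift [-0.202  0.818  0.599] twist 0.184 yaw -0.003 pos [ 0.5004 -0.0836  0.2298]
```

Emit:
send_rows(targets="-.04 .164 .04 0 70; -.04 .164 .05 0 70; -.04 .164 .05 0 70; -.04 .164 .06 0 70; -.042 .162 .08 0 70; 0 0 .15 .09 70; 0 0 .17 .094 70; 0 0 0 0 70")

```text
t: 5.65
eef_pos: [0.4459, -0.2861, 0.0745]
tool_rot: [0.997, -0.074, -0.004, -0.002]
force: [-1.0, 0.8, 0.2]
grip_width: 0.07
finger_force: 0.0
```

```bash
python3 - <<'E'
from h import *
f,T,s=shot("wrist")
c,a,t0,t1,w=handle(f,T,(250,100,400,330),.019); d=np.array([np.cos(a),np.sin(a)])
print(c,a,t0,t1,w)
u=d@(np.array([.4493,-.2879])-c); print("axis pt",c+d*u)
g=c+d*u
go(*g,.006,a)
cv2.imwrite("pics/w3.png",f["img"][:,:,::-1])
E
```

```text
[ 0.43202662 -0.28534859] -0.150667723051417 -0.06372997680084334 0.052467201951642214 0.01778488271941641
axis pt [ 0.44928946 -0.28796941]
shift [0.009 0.005 0.287] twist 0.007 yaw -0.145 pos [ 0.4477 -0.2867  0.0778]
```

View pics/w3.png

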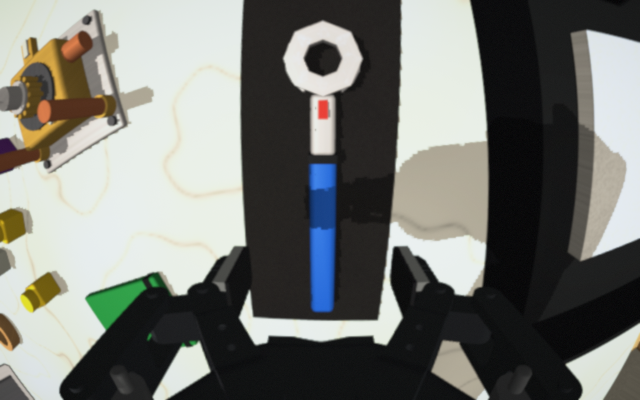

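Emit:
send_rows(targets=".009 .005 .1 .007 60; 0 0 .1 0 50; 0 0 .085 0 50; 0 0 0 0 50; 0 0 0 0 20; 0 0 0 0 5; 0 0 0 0 5; 0 0 0 0 5", force=100)

```text
t: 6.5
eef_pos: [0.4537, -0.2896, 0.0114]
tool_rot: [0.997, -0.075, 0.002, 0.001]
force: [-0.8, 0.8, 6.6]
grip_width: 0.0145
finger_force: 98.0
```

Emit:
send_rows(targets="0 0 0 0 5; 0 0 0 0 5; 0 0 0 0 5; 0 0 0 0 5; 0 0 -.04 0 5; 0 0 -.08 0 5; 0 0 -.1 0 5; 0 0 -.1 0 5")

```text
t: 7.3
eef_pos: [0.4519, -0.2887, 0.0903]
tool_rot: [0.997, -0.075, -0.0, 0.0]
force: [-0.5, -0.9, -2.5]
grip_width: 0.0143
finger_force: 98.4
```

```bash
python3 - <<'E'
from h import *
f,T,s=shot("wrist"); print(s["eef_pos"],yaw(s),s["grip_width"],s["force"],s["wrist_torque"],s["finger_force"])
cv2.imwrite("pics/w4.png",f["img"][:,:,::-1])
print(f["mount"].tolist())
for k,z in dict(wrench_bore=.1,wrench_grip=.1,stud_seat=.062).items():
    print(k,[(np.round(d["xy"]).tolist(),round(d["confidence"],2)) for d in vision.spot_point(k,f) if d["confidence"]>.25])
E
```

```text
[ 0.45193487 -0.28872779  0.09026148] -0.15049786962711936 0.014306111364166613 [-0.54598482 -0.92266614 -2.54585718] [ 0.01720148 -0.0002362   0.0201806 ] 98.37276577949524
[[-0.00024785179265118053, 0.9587021221867507, 0.28441198899502956, 0.07264872669114825], [0.9999992179210017, 0.0005862644900894045, -0.0011047403912552696, 0.00011226121831225955], [-0.0012258576072653358, 0.2844114927504998, -0.9587015177126603, -0.14229356068704924], [0.0, 0.0, 0.0, 1.0]]
wrench_bore []
wrench_grip [([320.0, 262.0], 0.77)]
stud_seat [([32.0, 109.0], 0.75)]
```

View pics/w4.png

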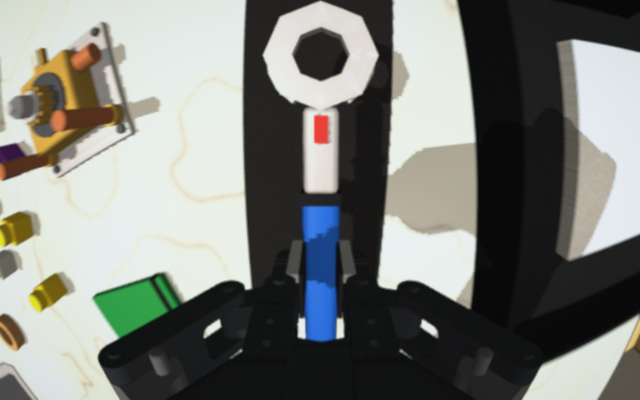

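```bash
cat >> h.py <<'E'
def bore(f,zt):
    "hole centre of held wrench in tool coords, head top at tool z = zt"
    M=f["mount"]; im=f["img"][5:105,255:390].astype(int)
    h=(im.max(2)<75).astype(np.uint8); n,l,st,ce=cv2.connectedComponentsWithStats(h)
    for k in range(1,n):
        x,y,w,hh,a=st[k]
        if a>600 and x>5 and x+w<130: print("hole",st[k]); c=ce[k]+[255,5]; print(c, p2w(f,c,zt,M), "w",[p2w(f,(255+q,c[1]),zt,M)[1]*1000 for q in (x,x+w)])
    r=(im.min(2)>105).astype(np.uint8); n,l,st,ce=cv2.connectedComponentsWithStats(r); k=1+st[1:,4].argmax(); print("ring",st[k]+[255,5,0,0,0])
    x,y,w,hh,a=st[k]; print("ring w",[p2w(f,(255+q,54),zt,M)[1]*1000 for q in(x,x+w)])
E
python3 - <<'E'
from h import *
f,T,s=shot("wrist")
for zt in(-.01,-.015,-.02): print(zt); bore(f,zt)
E
```

```text
-0.01
hole [  39   25   54   50 1919]
[320.28087546  54.97915581] [ 0.09680008  0.00020868 -0.01      ] w [np.float64(-10.814121014385828), np.float64(11.83919968991154)]
ring [ 263    5  116  100 7000]
ring w [np.float64(-24.028660624418443), np.float64(25.075621857327516)]
-0.015
hole [  39   25   54   50 1919]
[320.28087546  54.97915581] [ 0.09588726  0.00020503 -0.015     ] w [np.float64(-10.401168257674511), np.float64(11.395972167706686)]
ring [ 263    5  116  100 7000]
ring w [np.float64(-23.116265496464823), np.float64(24.13212491453389)]
-0.02
hole [  39   25   54   50 1919]
[320.28087546  54.97915581] [ 0.09497444  0.00020137 -0.02      ] w [np.float64(-9.98821550096319), np.float64(10.952744645501825)]
ring [ 263    5  116  100 7000]
ring w [np.float64(-22.203870368511197), np.float64(23.188627971740253)]
```

```bash
python3 - <<'E'
from h import *
go(.4872,-.0997,.125,.167)
E
```

```text
shift [ 0.026 -0.769 -0.147] twist -0.404 yaw -0.151 pos [ 0.4519 -0.2887  0.0882]
```

Emit:
send_rows(targets="0 0 -.08 0 5; 0 0 -.07 0 5; .004 -.12 0 0 5; .004 -.13 0 0 5; .005 -.13 0 0 5; .005 -.13 0 0 5; .004 -.13 0 0 5; .004 -.129 0 0 5", force=110)

```text
t: 8.35
eef_pos: [0.4866, -0.0983, 0.1245]
tool_rot: [0.997, -0.075, -0.001, -0.0]
force: [0.9, 0.0, -2.0]
grip_width: 0.0137
finger_force: 112.3
```

Emit:
send_rows(targets="0 0 0 -.1 5; 0 0 0 -.1 5; 0 0 0 -.1 5; 0 0 0 -.1 5; 0 0 0 -.004 5; 0 0 0 0 5; 0 0 0 0 5; 0 0 0 0 5")

```text
t: 9.15
eef_pos: [0.4873, -0.0998, 0.1258]
tool_rot: [0.997, 0.083, -0.0, -0.0]
force: [-0.1, -0.2, -1.9]
grip_width: 0.0139
finger_force: 112.3
```

```bash
python3 - <<'E'
from h import *
f,T,s=shot("wrist"); print(s["force"],s["grip_width"],s["tool_rot"])
bore(f,-.0135)
b=T@np.linalg.inv(f["mount"])@np.r_[.0963,.0002,-.0135,1]; print("bore",b)
go(.4872,-.0997,.125,.167)
cv2.imwrite("pics/w5.png",f["img"][:,:,::-1])
E
```

```text
[-0.05057357 -0.22788838 -1.86602942] 0.013940147802863578 [ 9.96570467e-01  8.27481652e-02 -2.08473503e-04 -4.79305158e-05]
ring [ 255    5  135  100 9538]
ring w [np.float64(-26.68939330923034), np.float64(29.173062746207382)]
bore [ 0.5823584  -0.08412335  0.13925443  1.        ]
shift [-0.001 -0.001  0.004] twist -0.001 yaw 0.166 pos [ 0.4874 -0.0998  0.1259]
```

View pics/w5.png

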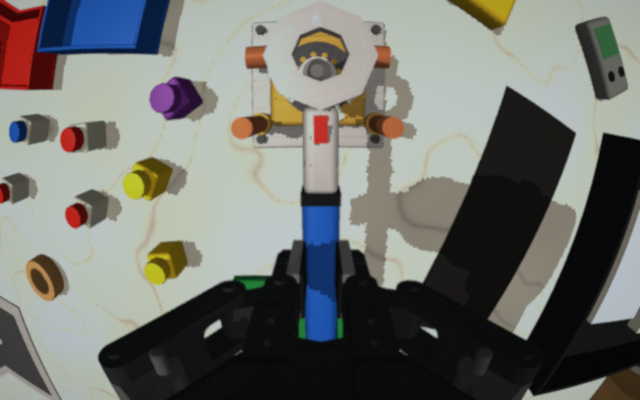

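Emit:
send_rows(targets="0 -.003 .04 0 5; 0 0 .04 0 5; 0 0 .02 0 5; 0 0 0 0 5; 0 0 0 0 5; 0 0 0 0 5; 0 0 0 0 5; 0 0 0 0 5")

```text
t: 10.0
eef_pos: [0.4876, -0.0991, 0.1014]
tool_rot: [0.997, 0.083, 0.0, 0.0]
force: [0.2, -1.2, -3.2]
grip_width: 0.014
finger_force: 112.3
```

```bash
python3 - <<'E'
from h import *
f,T,s=shot("wrist"); print(s["force"],s["eef_pos"])
im=f["img"][0:125,240:400]
cv2.imwrite("pics/w6.png",cv2.resize(im,None,fx=5,fy=4.8,interpolation=cv2.INTER_CUBIC)[:,:,::-1])
print([w2p(f,p,T) for p in((.5822,-.0837,.084),(.5822,-.0837,.076))])
E
```

```text
[ 0.17970242 -1.22914342 -3.23550702] [ 0.48756746 -0.09908897  0.10135489]
[array([320.66071395,  65.98060275]), array([320.63049069,  68.09850769])]
```

View pics/w6.png

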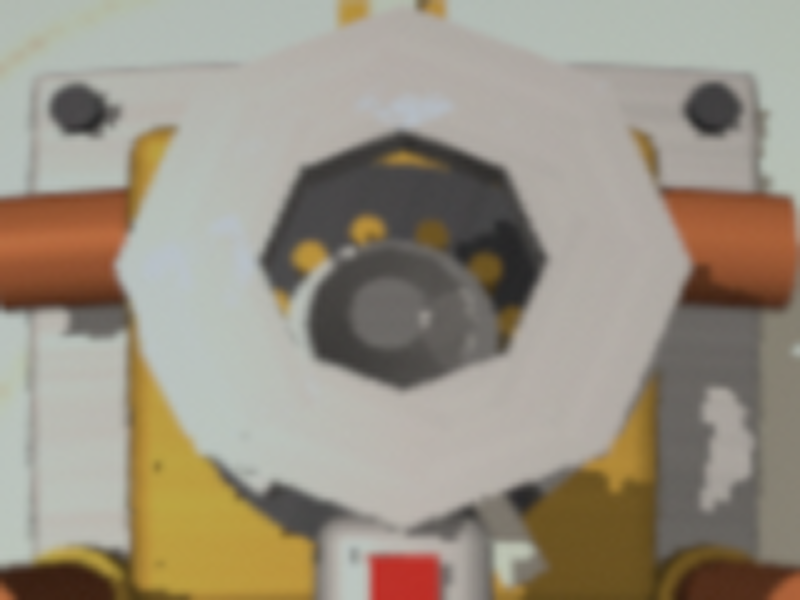

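Emit:
send_rows(targets="0 -.0045 .02 0 5; 0 0 .02 0 5; 0 0 .016 0 5; 0 0 .016 0 5; 0 0 .016 0 5; 0 0 .012 0 5; 0 0 0 0 5; 0 0 0 0 5")

```text
t: 10.85
eef_pos: [0.4872, -0.0979, 0.0761]
tool_rot: [0.997, 0.083, -0.0, -0.0]
force: [-0.6, 0.2, -2.7]
grip_width: 0.0136
finger_force: 112.3
```

Emit:
send_rows(targets="0 0 .012 0 5; 0 0 .012 0 5; 0 0 .012 0 5; 0 0 .012 0 5; 0 0 .01 0 5; 0 0 0 0 5; 0 0 0 0 5; 0 0 0 0 5")

```text
t: 11.65
eef_pos: [0.4866, -0.0977, 0.0612]
tool_rot: [0.997, 0.083, -0.001, -0.0]
force: [-1.2, 1.6, -2.8]
grip_width: 0.0137
finger_force: 112.2
```

Emit:
send_rows(targets="0 0 .008 0 5; 0 0 .008 0 5; 0 0 .008 0 5; 0 0 0 0 5; 0 0 0 0 5; 0 0 0 0 5; 0 0 0 0 5; 0 0 0 0 5")

```text
t: 12.45
eef_pos: [0.4871, -0.0979, 0.0556]
tool_rot: [0.997, 0.083, -0.0, -0.0]
force: [-2.0, 1.4, -2.0]
grip_width: 0.0138
finger_force: 112.4
```

Emit:
send_rows(targets="0 0 .008 0 5; 0 0 .008 0 5; 0 0 0 0 5; 0 0 0 0 5; 0 0 0 0 5; 0 0 0 0 5; 0 0 0 0 5; 0 0 0 0 5")

```text
t: 13.25
eef_pos: [0.4875, -0.098, 0.0517]
tool_rot: [0.997, 0.083, 0.0, 0.0]
force: [-2.1, 2.6, 3.5]
grip_width: 0.0139
finger_force: 113.1
```

```bash
python3 - <<'E'
from h import *
f,T,s=shot("wrist"); print(s["force"],s["wrist_torque"],s["eef_pos"])
im=f["img"][0:300,160:480]
cv2.imwrite("pics/w7.png",cv2.resize(im,None,fx=2,fy=2,interpolation=cv2.INTER_CUBIC)[:,:,::-1])
E
```

```text
[-2.10212626  2.5849289   3.4528548 ] [0.50592663 0.10787549 0.19827591] [ 0.48747872 -0.09796003  0.05174086]
```

View pics/w7.png

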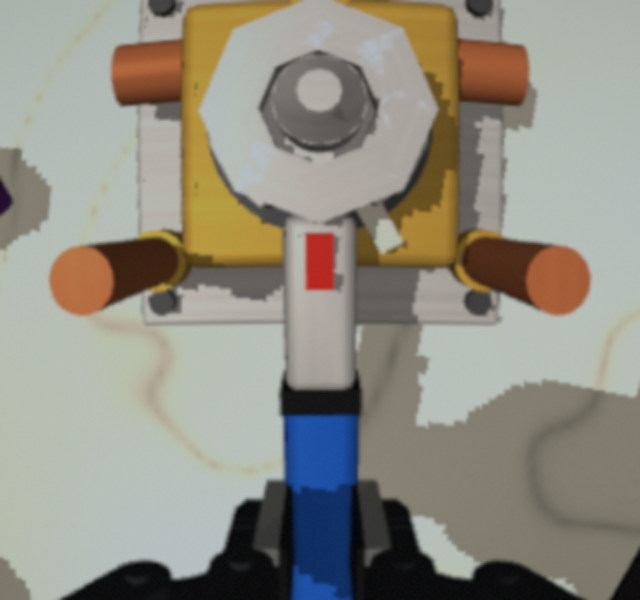

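Emit:
send_rows(targets="0 0 .008 0 5; 0 0 .008 0 5; 0 0 0 0 5; 0 0 0 0 5; 0 0 0 0 5; 0 0 0 0 5; 0 0 0 0 5; 0 0 0 0 5")

```text
t: 14.1
eef_pos: [0.4878, -0.098, 0.0484]
tool_rot: [0.997, 0.083, 0.001, 0.0]
force: [-4.2, 2.6, 8.5]
grip_width: 0.0138
finger_force: 113.7
```

```bash
python3 - <<'E'
from h import *
s=sense(); print(s["force"],s["wrist_torque"],s["eef_pos"])
f,T,_=shot("scene"); a=w2p(f,(.55,-.09,.07)).astype(int); print(a)
im=f["img"][a[1]-55:a[1]+65,a[0]-60:a[0]+60]
cv2.imwrite("pics/s2.png",cv2.resize(im,(600,600),interpolation=cv2.INTER_CUBIC)[:,:,::-1])
f,T,s=shot("wrist"); im=f["img"]; cv2.imwrite("pics/w8raw.png",im[:,:,::-1])
E
```

```text
[-4.22323382  2.61224458  8.47905296] [0.62161757 0.05970319 0.25031125] [ 0.48783046 -0.09800742  0.04836787]
[293 208]
```

View pics/s2.png

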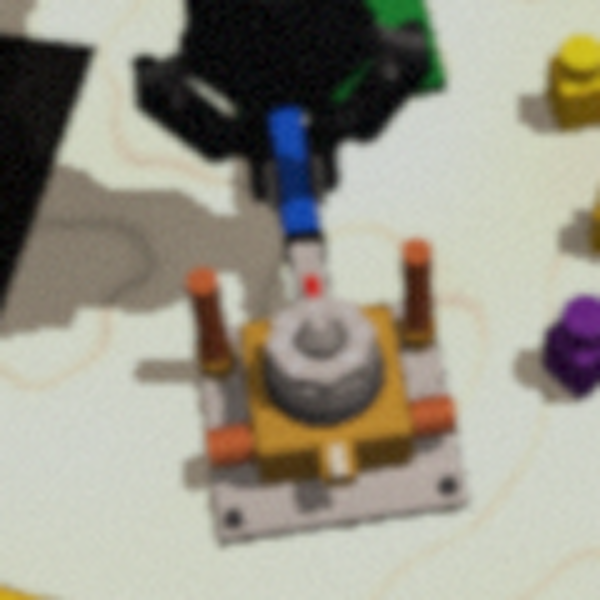

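Emit:
send_rows(targets="0 0 -.008 0 5; .002 -.0385 0 .127 5; .002 -.0385 0 .127 5; .002 -.0385 0 .127 5; .002 -.0385 0 .127 5; 0 0 0 0 5; 0 0 0 0 5; 0 0 0 0 5", force=120)

```text
t: 15.0
eef_pos: [0.485, -0.0802, 0.0496]
tool_rot: [0.996, -0.09, 0.002, -0.02]
force: [4.2, 33.0, 2.4]
grip_width: 0.0136
finger_force: 141.0
```

```bash
cat >> h.py <<'E'
C=np.array([.5827,-.0821]); VY=.167
def st():
    s=sense(); y=yaw(s); p=s["eef_pos"]; d=C-p[:2]
    print("rel",round(y-VY,3),"pos",p.round(4),"r",round(np.hypot(*d),4),"handle-dir",round(np.arctan2(d[1],d[0])-VY,3),"F",s["force"].round(1),"M",s["wrist_torque"].round(2),"t",s["t"]); return s
def pointer(tag):
    f,T,s=shot("top"); a=w2p(f,(C[0],C[1],.06)).astype(int)
    cv2.imwrite(f"pics/{tag}.png",cv2.resize(f["img"][a[1]-40:a[1]+40,a[0]-40:a[0]+40],(480,480),interpolation=2)[:,:,::-1])
E
python3 - <<'E'
from h import *
st()
f,T,s=shot("wrist"); cv2.imwrite("pics/w9.png",cv2.resize(f["img"][0:240,200:440],(600,600),interpolation=2)[:,:,::-1])
E
```

```text
rel -0.348 pos [ 0.485  -0.0802  0.0496] r 0.0977 handle-dir -0.187 F [ 4.2 33.   2.4] M [ 6.46 -1.29  3.44] t 15.0
```

View pics/w9.png

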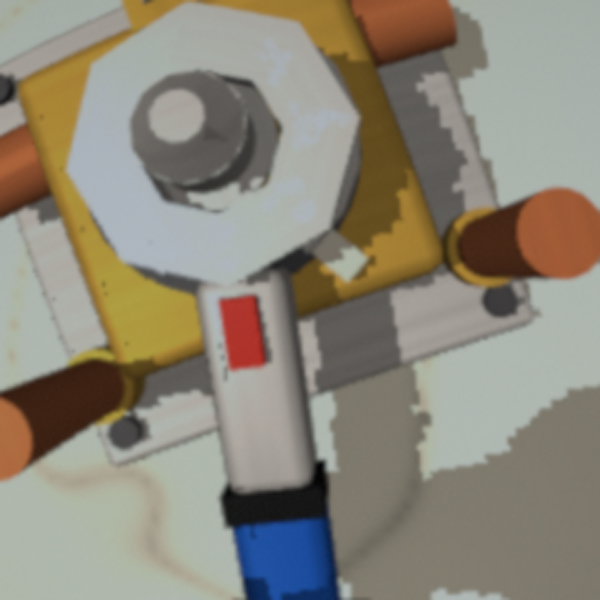

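Emit:
send_rows(targets="0 -.03 0 0 5; 0 -.03 0 0 5; 0 0 0 0 5; 0 0 0 0 5; 0 0 0 0 5; 0 0 0 0 5; 0 0 0 0 5; 0 0 0 0 5")

```text
t: 15.85
eef_pos: [0.4852, -0.0751, 0.05]
tool_rot: [0.996, -0.086, 0.002, -0.021]
force: [0.5, 24.8, 4.0]
grip_width: 0.0137
finger_force: 127.2
```

```bash
python3 - <<'E'
from h import *
s=st(); print(s["tool_rot"],s["tau"].round(1))
f,T,s=shot("wrist"); cv2.imwrite("pics/w10.png",f["img"][:,:,::-1])
E
```

```text
rel -0.34 pos [ 0.4852 -0.0751  0.05  ] r 0.0977 handle-dir -0.239 F [ 0.5 24.8  4. ] M [ 4.72 -0.55  2.42] t 15.85
[ 0.99605696 -0.08625619  0.00159328 -0.02068465] [-14.1 -38.7  32.7  -1.2  -6.6   2.4]
```

Emit:
send_rows(targets="0 -.04 0 0 5; 0 -.04 0 0 5; 0 -.04 0 0 5; 0 0 0 0 5; 0 0 0 0 5; 0 0 0 0 5; 0 0 0 0 5; 0 0 0 0 5")

```text
t: 16.7
eef_pos: [0.4862, -0.0678, 0.0508]
tool_rot: [0.997, -0.08, 0.001, -0.019]
force: [-6.8, -1.0, 5.5]
grip_width: 0.0136
finger_force: 120.8
```

```bash
python3 - <<'E'
from h import *
s=st(); print(s["tool_rot"],s["tau"].round(1),s["qpos"])
f,T,s=shot("wrist"); cv2.imwrite("pics/w11.png",cv2.resize(f["img"][0:300,160:480],None,fx=2,fy=2,interpolation=2)[:,:,::-1])
E
```

```text
rel -0.328 pos [ 0.4862 -0.0678  0.0508] r 0.0976 handle-dir -0.314 F [-6.8 -1.   5.5] M [-0.38  0.64  0.15] t 16.7
[ 9.96587412e-01 -8.02934267e-02  8.33689559e-04 -1.91259313e-02] [  0.9 -38.2  33.2  -1.9   0.8   0.1] [-0.16154688  0.12887728 -0.440482    1.00287675  0.03826346  3.14080767]
```

View pics/w11.png

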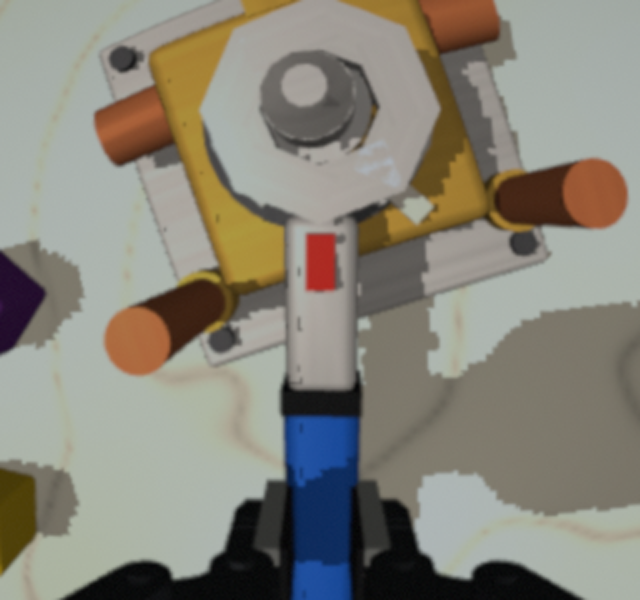

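Emit:
send_rows(targets=".0025 .045 0 -.148 5; .0025 .045 0 -.148 5; .0025 .045 0 -.148 5; .0025 .045 0 -.148 5; 0 0 0 0 5; 0 0 0 0 5; 0 0 0 0 5; 0 0 0 0 5")

```text
t: 17.55
eef_pos: [0.49, -0.1107, 0.0492]
tool_rot: [0.988, 0.152, 0.006, -0.02]
force: [-3.2, 4.2, 5.8]
grip_width: 0.0135
finger_force: 121.0
```

```bash
python3 - <<'E'
from h import *
s=st(); print(s["tool_rot"],s["qpos"][5])
E
```

```text
rel 0.139 pos [ 0.49   -0.1107  0.0492] r 0.097 handle-dir 0.132 F [-3.2  4.2  5.8] M [1.12 0.14 0.51] t 17.55
[ 0.98809471  0.15236479  0.00627697 -0.02035707] 2.588475122783581
```

Emit:
send_rows(targets=".0025 .0445 0 -.146 5; .0025 .0445 0 -.146 5; .0025 .0445 0 -.146 5; .0025 .0445 0 -.146 5; 0 0 0 0 5; 0 0 0 0 5; .0024 -.0425 0 .14 5; .0024 -.0425 0 .14 5")

```text
t: 18.35
eef_pos: [0.4993, -0.1329, 0.0482]
tool_rot: [0.964, 0.266, 0.008, -0.018]
force: [-4.1, 0.8, 5.1]
grip_width: 0.0137
finger_force: 120.8
```

```bash
python3 - <<'E'
from h import *
s=st(); print(s["tool_rot"],s["qpos"][5])
E
```

```text
rel 0.371 pos [ 0.4993 -0.1329  0.0482] r 0.0976 handle-dir 0.38 F [-4.1  0.8  5.1] M [0.49 0.15 0.32] t 18.35
[ 0.96375097  0.26604085  0.00803987 -0.01848518] 2.3199259047801197
```

Emit:
send_rows(targets=".0024 -.0425 0 .14 5; .0024 -.0425 0 .14 5; .0024 -.0425 0 .14 5; .0024 -.0425 0 .14 5; .0024 -.0425 0 .14 5; 0 0 0 0 5; 0 0 0 0 5; 0 0 0 0 5")

```text
t: 19.15
eef_pos: [0.4854, -0.0829, 0.0503]
tool_rot: [1.0, -0.003, 0.003, -0.019]
force: [-6.2, -2.0, 5.3]
grip_width: 0.0138
finger_force: 120.8
```

```bash
python3 - <<'E'
from h import *
s=st(); print(s["tool_rot"],s["qpos"][5])
f,T,s=shot("wrist"); cv2.imwrite("pics/w12.png",cv2.resize(f["img"][0:300,160:480],None,fx=2,fy=2,interpolation=2)[:,:,::-1])
E
```

```text
rel -0.174 pos [ 0.4854 -0.0829  0.0503] r 0.0973 handle-dir -0.159 F [-6.2 -2.   5.3] M [-0.51  0.37  0.06] t 19.15
[ 0.99981383 -0.00335321  0.00268285 -0.01881108] 2.956290201385512
```

View pics/w12.png

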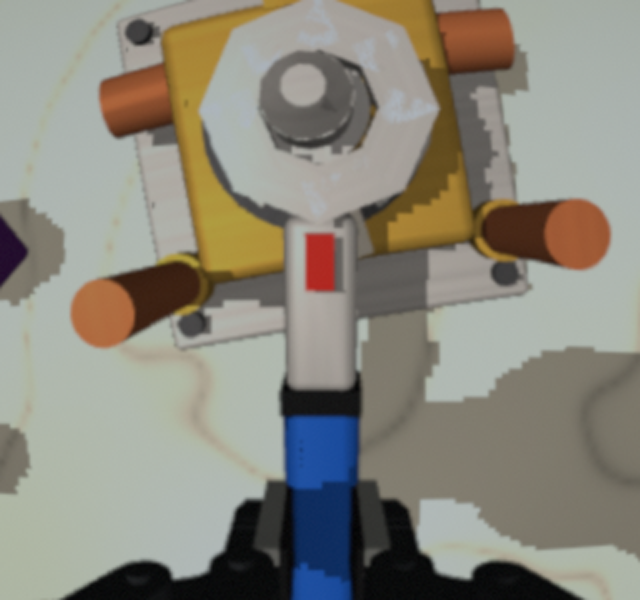

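Emit:
send_rows(targets=".0025 .0445 0 -.146 5; .0025 .0445 0 -.146 5; .0025 .0445 0 -.146 5; .0025 .0445 0 -.146 5; .0025 .0445 0 -.146 5; .0025 .0445 0 -.146 5; 0 0 0 0 5; 0 0 0 0 5")

```text
t: 20.0
eef_pos: [0.5075, -0.144, 0.0479]
tool_rot: [0.942, 0.334, 0.01, -0.018]
force: [-3.0, 1.0, 5.9]
grip_width: 0.0138
finger_force: 120.8
```

Emit:
send_rows(targets=".0025 -.0445 0 .146 5; .0025 -.0445 0 .146 5; .0025 -.0445 0 .146 5; .0025 -.0445 0 .146 5; .0025 -.0445 0 .146 5; .0025 -.0445 0 .146 5; 0 0 0 0 5; 0 0 0 0 5")

```text
t: 20.8
eef_pos: [0.485, -0.0826, 0.0502]
tool_rot: [1.0, -0.003, 0.002, -0.019]
force: [-5.5, -0.5, 5.4]
grip_width: 0.0139
finger_force: 120.7
```

```bash
python3 - <<'E'
from h import *
s=st(); print(s["tool_rot"],s["qpos"][5])
f,T,s=shot("wrist"); cv2.imwrite("pics/w13.png",cv2.resize(f["img"][0:300,160:480],None,fx=2,fy=2,interpolation=2)[:,:,::-1])
E
```

```text
rel -0.173 pos [ 0.485  -0.0826  0.0502] r 0.0977 handle-dir -0.162 F [-5.5 -0.5  5.4] M [-0.29  0.53  0.18] t 20.8
[ 0.99981154 -0.00316039  0.00244868 -0.01899727] 2.9562541579329578
```

```bash
cat >> h.py <<'E'
def ptr():
    f,T,s=shot("wrist"); A=np.arange(-180,180,4); out=[]
    for a in A:
        v=[]
        for r in(.026,.028,.030,.032):
            t=np.radians(a)+VY; x,y=w2p(f,(C[0]+r*np.cos(t),C[1]+r*np.sin(t),.045),T)
            x,y=int(round(x)),int(round(y)); v.append(f["img"][y,x].min() if 0<=x<640 and 0<=y<400 else -1)
        out.append(v)
    for a,v in zip(A,out): print(a,*v,end=" | ")
    print()
E
python3 - <<'E'
from h import *
ptr()
E
```

```text
-180 111 149 153 152 | -176 91 146 137 127 | -172 100 107 94 97 | -168 98 98 91 95 | -164 39 31 31 30 | -160 37 31 36 30 | -156 43 31 54 53 | -152 49 31 34 53 | -148 53 31 52 53 | -144 66 31 30 51 | -140 161 29 30 41 | -136 124 32 31 30 | -132 101 31 31 31 | -128 89 29 30 31 | -124 111 31 30 31 | -120 98 31 30 29 | -116 116 29 30 32 | -112 125 34 31 30 | -108 142 31 29 29 | -104 151 38 30 28 | -100 151 92 30 29 | -96 152 146 31 28 | -92 154 148 31 29 | -88 152 138 31 28 | -84 152 121 30 27 | -80 152 106 32 29 | -76 152 115 31 34 | -72 152 142 31 47 | -68 152 141 38 51 | -64 152 150 54 50 | -60 153 152 75 50 | -56 154 152 132 49 | -52 154 152 151 58 | -48 153 154 150 51 | -44 155 153 126 50 | -40 156 153 103 50 | -36 156 153 70 50 | -32 156 153 117 51 | -28 155 153 98 53 | -24 155 153 120 -1 | -20 156 153 138 -1 | -16 157 154 153 -1 | -12 165 158 154 -1 | -8 159 159 155 -1 | -4 159 157 152 -1 | 0 159 157 144 -1 | 4 160 157 126 -1 | 8 161 157 77 54 | 12 161 158 62 51 | 16 163 160 65 47 | 20 162 161 77 52 | 24 163 162 107 53 | 28 168 168 156 55 | 32 169 169 155 53 | 36 168 166 91 52 | 40 169 163 53 53 | 44 170 112 54 53 | 48 170 80 55 55 | 52 170 77 54 53 | 56 170 58 56 55 | 60 171 69 55 55 | 64 171 70 57 58 | 68 172 68 57 58 | 72 172 141 57 55 | 76 172 93 57 51 | 80 164 59 59 51 | 84 134 59 58 47 | 88 105 58 57 47 | 92 87 58 57 46 | 96 80 58 46 49 | 100 75 60 59 52 | 104 76 59 60 55 | 108 75 60 59 58 | 112 74 59 60 60 | 116 79 61 60 61 | 120 121 61 61 62 | 124 85 61 61 62 | 128 73 61 63 63 | 132 70 62 63 62 | 136 71 63 61 62 | 140 72 61 62 60 | 144 69 61 60 59 | 148 69 60 59 60 | 152 70 59 59 59 | 156 118 117 94 71 | 160 159 170 170 158 | 164 158 170 168 168 | 168 162 67 36 35 | 172 158 66 36 36 | 176 118 64 35 37 |
```

```bash
python3 - <<'E'
t=open('h.py').read(); i=t.index("    for a,v in zip(A,out)")
open('h.py','w').write(t[:i]+'''    st(); print("white at r=30,32:",[int(a) for a,v in zip(A,out) if v[2]>75 and v[3]>75],"| r=28,30:",[int(a) for a,v in zip(A,out) if v[1]>75 and v[2]>75])
''')
E
```

Emit:
send_rows(targets=".0025 .0445 0 -.146 5; .0025 .0445 0 -.146 5; .0025 .0445 0 -.146 5; .0025 .0445 0 -.146 5; .0025 .0445 0 -.146 5; .0025 .0445 0 -.146 5; 0 0 0 0 5; 0 0 0 0 5")

```text
t: 21.7
eef_pos: [0.5075, -0.1441, 0.0479]
tool_rot: [0.942, 0.334, 0.01, -0.018]
force: [-2.2, 0.4, 4.9]
grip_width: 0.0138
finger_force: 120.8
```

```bash
python3 -c "
from h import *
ptr()"
```

```text
rel 0.514 pos [ 0.5074 -0.1441  0.0479] r 0.0975 handle-dir 0.522 F [-3.6  0.6  4.8] M [0.59 0.18 0.36] t 21.75
white at r=30,32: [-176, -172, -168, -164, -160, -144, -140, -136, 72] | r=28,30: [-176, -172, -168, -164, -160, -144, -140, -136, -12, -8, -4, 0, 4, 8, 12, 16, 20, 24, 28, 32, 36, 40, 44, 48, 52, 56, 60, 64, 68, 72, 76, 80]
```

Emit:
send_rows(targets=".0025 -.0445 0 .146 5; .0025 -.0445 0 .146 5; .0025 -.0445 0 .146 5; .0025 -.0445 0 .146 5; .0025 -.0445 0 .146 5; .0025 -.0445 0 .146 5; 0 0 0 0 5; 0 0 0 0 5")

```text
t: 22.55
eef_pos: [0.4853, -0.0828, 0.0504]
tool_rot: [1.0, -0.003, 0.003, -0.019]
force: [-3.8, -1.8, 5.8]
grip_width: 0.0136
finger_force: 120.8
```

```bash
python3 -c "
from h import *
ptr()"
```

```text
rel -0.174 pos [ 0.4853 -0.0829  0.0504] r 0.0974 handle-dir -0.159 F [-5.  -1.8  4.5] M [-0.44  0.33  0.17] t 22.6
white at r=30,32: [-180, -176, -52, 156, 160, 164] | r=28,30: [-180, -176, -172, -60, -56, -52, -48, -44, -40, -36, -32, -28, -24, -20, -16, -12, -8, -4, 0, 4, 8, 12, 16, 20, 24, 28, 32, 152, 156, 160, 164]
```

Emit:
send_rows(targets=".0025 .0445 0 -.146 5; .0025 .0445 0 -.146 5; .0025 .0445 0 -.146 5; .0025 .0445 0 -.146 5; .0025 .0445 0 -.146 5; .0025 .0445 0 -.146 5; 0 0 0 0 5; 0 0 0 0 5")

```text
t: 23.4
eef_pos: [0.5074, -0.1441, 0.0479]
tool_rot: [0.942, 0.334, 0.01, -0.018]
force: [-2.1, 1.5, 5.4]
grip_width: 0.0136
finger_force: 120.8
```

```bash
cat >> h.py <<'E'
def ptr2(n="wrist",lo=90,hi=280,z=.045,R=(.028,.030,.032,.034)):
    f,T,s=shot(n)
    for a in range(lo,hi,5):
        v=[]
        for r in R:
            t=np.radians(a)+VY; x,y=w2p(f,(C[0]+r*np.cos(t),C[1]+r*np.sin(t),z),T)
            x,y=int(round(x)),int(round(y)); p=f["img"][y,x].astype(int) if 0<=x<640 and 0<=y<400 else np.array([1,0,0]); v.append(f"{100*p[2]//max(p[0],1)}/{p[0]}")
        print(a,*v,end=" | ")
    print()
E
python3 -c "
from h import *
ptr2(); ptr2('top'); ptr2('scene',-60,100)"
```

```text
90 102/167 33/165 53/137 95/165 | 95 99/167 33/158 35/144 96/166 | 100 91/167 35/166 35/144 95/163 | 105 103/167 34/167 32/165 85/149 | 110 102/168 35/167 34/167 34/150 | 115 103/168 41/167 36/162 33/166 | 120 76/169 36/168 35/168 35/168 | 125 40/169 35/169 36/169 37/169 | 130 36/169 36/169 36/169 36/169 | 135 37/167 36/168 36/169 36/169 | 140 35/169 34/169 35/170 35/170 | 145 36/169 34/170 35/170 34/169 | 150 34/170 34/170 34/170 34/170 | 155 104/171 103/171 103/170 100/171 | 160 102/170 102/171 103/170 98/168 | 165 84/106 75/105 69/99 50/114 | 170 33/143 32/171 31/159 30/117 | 175 33/124 32/171 31/154 48/102 | 180 32/142 32/171 30/149 48/94 | 185 32/170 32/171 30/144 30/110 | 190 33/166 31/171 31/157 36/110 | 195 92/141 92/129 83/116 53/112 | 200 92/169 92/170 92/167 92/163 | 205 31/154 18/171 17/171 17/171 | 210 31/155 17/171 16/171 16/172 | 215 39/153 24/167 52/158 48/153 | 220 93/146 92/156 92/148 92/148 | 225 93/117 93/105 83/91 35/94 | 230 30/97 30/100 30/99 31/98 | 235 29/97 29/97 29/99 31/152 | 240 32/99 30/98 30/98 31/132 | 245 30/96 30/98 30/98 29/97 | 250 30/97 29/95 29/9
[... 1783 characters left out ...]
 26/171 | -5 33/119 27/175 30/191 35/187 | 0 32/125 27/176 31/189 31/189 | 5 26/140 26/179 26/179 32/190 | 10 43/111 29/161 27/187 27/187 | 15 36/130 26/174 28/189 28/189 | 20 28/152 28/152 27/185 26/185 | 25 35/129 27/183 27/183 27/191 | 30 28/151 28/151 25/185 27/188 | 35 32/150 32/150 27/184 28/191 | 40 32/149 29/177 28/187 27/187 | 45 45/110 26/175 25/184 26/186 | 50 28/150 26/177 26/177 26/186 | 55 37/127 29/164 28/181 26/186 | 60 33/146 27/181 25/186 27/188 | 65 36/129 27/170 27/188 28/185 | 70 31/169 31/169 26/183 29/178 | 75 32/162 28/184 31/178 31/178 | 80 32/157 27/181 32/174 32/174 | 85 34/158 29/178 38/176 38/176 | 90 30/154 28/177 28/177 40/171 | 95 42/132 28/167 30/177 44/164 |
```

```bash
cat >> h.py <<'E'
def q():
    f,T,s=shot("wrist"); g=[]
    for a in range(-180,180,2):
        ok=True
        for r in(.030,.032):
            t=np.radians(a)+VY; x,y=w2p(f,(C[0]+r*np.cos(t),C[1]+r*np.sin(t),.045),T)
            x,y=int(round(x)),int(round(y))
            if not(0<=x<640 and 0<=y<400): ok=False;break
            p=f["img"][y,x].astype(int); ok=ok and p[2]>.75*p[0] and p[0]>75
        if ok: g.append(a%360)
    st(); print("whites",sorted(g))
E
```

Emit:
send_rows(targets=".0025 -.0445 0 .146 5; .0025 -.0445 0 .146 5; .0025 -.0445 0 .146 5; .0025 -.0445 0 .146 5; .0025 -.0445 0 .146 5; .0025 -.0445 0 .146 5; .0025 -.0445 0 .146 5; 0 0 0 0 5")

```text
t: 24.35
eef_pos: [0.4856, -0.0712, 0.0509]
tool_rot: [0.998, -0.062, 0.002, -0.019]
force: [-4.6, -2.6, 5.5]
grip_width: 0.0137
finger_force: 120.8
```

Emit:
send_rows(targets=".0025 .0445 0 -.146 5; .0025 .0445 0 -.146 5; .0025 .0445 0 -.146 5; .0025 .0445 0 -.146 5; .0025 .0445 0 -.146 5; .0025 .0445 0 -.146 5; .0025 .0445 0 -.146 5; 0 0 0 0 5")

```text
t: 25.15
eef_pos: [0.5075, -0.1443, 0.0479]
tool_rot: [0.942, 0.335, 0.01, -0.018]
force: [-2.1, 2.3, 6.2]
grip_width: 0.0139
finger_force: 120.9
```

```bash
python3 -c "
from h import *
q()"
```

```text
rel 0.513 pos [ 0.5073 -0.1441  0.0479] r 0.0976 handle-dir 0.521 F [-2.4  1.9  4.9] M [0.72 0.   0.41] t 25.2
whites [72, 118, 120, 122, 124, 126, 128, 196, 198, 200, 218, 220, 222, 224]
```

Emit:
send_rows(targets=".0025 -.0445 0 .146 5; .0025 -.0445 0 .146 5; .0025 -.0445 0 .146 5; .0025 -.0445 0 .146 5; .0025 -.0445 0 .146 5; .0025 -.0445 0 .146 5; .0025 -.0445 0 .146 5; 0 0 0 0 5")

```text
t: 26.0
eef_pos: [0.4856, -0.0712, 0.051]
tool_rot: [0.998, -0.062, 0.002, -0.019]
force: [-5.1, -3.1, 4.9]
grip_width: 0.0136
finger_force: 120.7
```

Emit:
send_rows(targets=".0025 .0445 0 -.146 5; .0025 .0445 0 -.146 5; .0025 .0445 0 -.146 5; .0025 .0445 0 -.146 5; .0025 .0445 0 -.146 5; .0025 .0445 0 -.146 5; .0025 .0445 0 -.146 5; 0 0 0 0 5")

```text
t: 26.8
eef_pos: [0.5075, -0.1443, 0.048]
tool_rot: [0.942, 0.334, 0.01, -0.018]
force: [-2.7, 2.8, 5.4]
grip_width: 0.0136
finger_force: 120.8
```

```bash
python3 -c "
from h import *
q()"
```

```text
rel 0.511 pos [ 0.5072 -0.1439  0.048 ] r 0.0976 handle-dir 0.519 F [-2.5  2.   4.3] M [ 0.81 -0.2   0.31] t 26.85
whites [88, 90, 92, 94, 96, 98, 196, 198, 200, 218, 220, 222, 224]
```

Emit:
send_rows(targets=".0025 -.0445 0 .146 5; .0025 -.0445 0 .146 5; .0025 -.0445 0 .146 5; .0025 -.0445 0 .146 5; .0025 -.0445 0 .146 5; .0025 -.0445 0 .146 5; .0025 -.0445 0 .146 5; 0 0 0 0 5")

```text
t: 27.65
eef_pos: [0.4855, -0.0711, 0.051]
tool_rot: [0.998, -0.062, 0.002, -0.019]
force: [-2.6, -2.4, 5.8]
grip_width: 0.0134
finger_force: 120.8
```

Emit:
send_rows(targets=".0025 .0445 0 -.146 5; .0025 .0445 0 -.146 5; .0025 .0445 0 -.146 5; .0025 .0445 0 -.146 5; .0025 .0445 0 -.146 5; .0025 .0445 0 -.146 5; .0025 .0445 0 -.146 5; 0 0 0 0 5")

```text
t: 28.45
eef_pos: [0.5073, -0.1442, 0.048]
tool_rot: [0.942, 0.334, 0.01, -0.018]
force: [-0.4, 3.5, 5.7]
grip_width: 0.0144
finger_force: 120.8
```

Emit:
send_rows(targets=".0025 -.0445 0 .146 5; .0025 -.0445 0 .146 5; .0025 -.0445 0 .146 5; .0025 -.0445 0 .146 5; .0025 -.0445 0 .146 5; .0025 -.0445 0 .146 5; .0025 -.0445 0 .146 5; 0 0 0 0 5")

```text
t: 29.25
eef_pos: [0.4854, -0.071, 0.0511]
tool_rot: [0.998, -0.063, 0.002, -0.019]
force: [-2.2, -2.1, 4.9]
grip_width: 0.0139
finger_force: 120.8
```

Emit:
send_rows(targets=".0025 .0445 0 -.146 5; .0025 .0445 0 -.146 5; .0025 .0445 0 -.146 5; .0025 .0445 0 -.146 5; .0025 .0445 0 -.146 5; .0025 .0445 0 -.146 5; .0025 .0445 0 -.146 5; 0 0 0 0 5")

```text
t: 30.05
eef_pos: [0.5071, -0.144, 0.048]
tool_rot: [0.942, 0.334, 0.01, -0.019]
force: [0.7, 4.1, 5.6]
grip_width: 0.0139
finger_force: 120.8
```

```bash
python3 -c "
from h import *
q(); ptr2('top',-30,90,.045,(.028,.030,.032,.034))"
```

```text
rel 0.511 pos [ 0.5068 -0.1437  0.048 ] r 0.0977 handle-dir 0.515 F [1.  3.  5.5] M [ 0.97 -0.7   0.17] t 30.1
whites [194, 196, 198, 200, 202, 218, 220, 222, 224]
-30 15/154 12/189 13/190 23/155 | -25 11/191 12/189 13/192 21/152 | -20 11/194 15/193 15/193 35/125 | -15 10/191 16/188 56/105 56/105 | -10 10/191 14/150 35/123 35/123 | -5 12/196 14/188 13/194 20/185 | 0 11/196 13/177 22/183 22/183 | 5 12/198 14/181 14/161 22/195 | 10 14/195 14/195 12/193 10/200 | 15 13/199 15/200 53/141 53/141 | 20 12/203 15/194 17/191 70/141 | 25 4/113 4/113 17/191 14/179 | 30 57/137 75/174 75/174 20/162 | 35 93/199 97/196 97/196 31/193 | 40 62/196 62/196 62/151 62/151 | 45 19/199 13/197 15/195 15/195 | 50 14/199 15/195 15/195 16/196 | 55 21/170 15/196 15/194 15/194 | 60 14/198 14/198 14/195 16/198 | 65 14/203 15/198 16/198 16/198 | 70 22/170 15/199 16/199 15/178 | 75 23/167 15/201 16/199 15/172 | 80 34/132 15/202 15/201 13/163 | 85 53/78 14/203 15/201 10/110 |
```

Emit:
send_rows(targets=".0025 -.0445 0 .146 5; .0025 -.0445 0 .146 5; .0025 -.0445 0 .146 5; .0025 -.0445 0 .146 5; .0025 -.0445 0 .146 5; .0025 -.0445 0 .146 5; .0025 -.0445 0 .146 5; 0 0 0 0 5")

```text
t: 30.95
eef_pos: [0.4853, -0.0711, 0.0512]
tool_rot: [0.998, -0.062, 0.002, -0.019]
force: [0.2, -1.9, 5.7]
grip_width: 0.0139
finger_force: 120.7
```

```bash
python3 -c "
from h import *
s=st(); print(s['qpos'][5]); ptr2('top',-35,60,.045,(.028,.030,.032,.034))"
```

```text
rel -0.292 pos [ 0.4853 -0.0711  0.0512] r 0.098 handle-dir -0.28 F [ 0.2 -1.9  5.7] M [-0.71 -0.53 -0.05] t 30.95
3.097595937575351
-35 53/65 56/65 53/63 54/59 | -30 53/65 55/63 55/61 55/60 | -25 55/63 55/63 53/63 55/61 | -20 55/63 55/63 55/63 53/62 | -15 55/65 55/60 56/60 56/60 | -10 55/65 54/61 55/60 55/60 | -5 52/65 54/64 57/63 54/61 | 0 53/65 54/64 53/62 53/62 | 5 52/65 55/63 56/64 53/62 | 10 55/65 55/65 53/66 56/64 | 15 54/68 56/66 50/59 50/59 | 20 55/67 55/65 55/45 57/21 | 25 55/58 55/58 55/45 55/20 | 30 54/57 52/19 52/19 55/68 | 35 52/21 56/53 56/53 55/72 | 40 57/35 57/35 52/74 52/74 | 45 60/25 54/73 57/73 57/73 | 50 54/70 55/74 55/74 55/72 | 55 54/64 56/73 55/72 55/72 |
```

```bash
python3 -c "
from h import *
ptr2('scene',-35,60,.045,(.026,.029,.031,.033)); ptr2('wrist',-35,60,.045,(.028,.030,.031,.032))"
```

```text
-35 48/77 31/135 27/174 26/179 | -30 35/106 27/161 26/182 25/178 | -25 43/90 30/148 25/175 26/183 | -20 54/74 28/123 26/168 27/179 | -15 61/71 30/118 25/168 26/179 | -10 76/84 26/169 26/169 27/181 | -5 81/145 69/152 53/164 42/163 | 0 85/184 83/179 75/174 66/157 | 5 84/183 82/195 79/183 69/159 | 10 75/152 68/183 66/185 42/183 | 15 66/93 50/136 29/179 25/178 | 20 49/102 30/150 28/184 28/184 | 25 81/66 37/125 26/175 26/184 | 30 59/76 30/150 28/170 26/180 | 35 71/66 30/140 27/180 27/180 | 40 44/99 31/143 27/179 27/179 | 45 42/105 26/169 26/169 27/184 | 50 62/78 31/149 28/175 25/179 | 55 51/90 29/159 26/180 27/183 | 
-35 93/161 45/157 32/156 31/157 | -30 93/161 73/159 31/157 0/1 | -25 93/161 90/161 0/1 0/1 | -20 93/164 93/161 0/1 0/1 | -15 93/163 93/162 0/1 0/1 | -10 93/163 90/161 0/1 0/1 | -5 93/164 75/124 31/99 0/1 | 0 93/164 95/165 95/165 95/164 | 5 93/165 94/166 95/165 95/165 | 10 93/165 43/162 32/153 32/163 | 15 93/166 54/165 31/157 31/144 | 20 99/165 84/166 41/165 31/160 | 25 101/166 80/166 44/167 32/165 | 30 95/167 32/164 31/165 31/166 | 35 84/167 31/167 31/165 31/164 | 40 52/168 31/167 32/168 31/166 | 45 34/167 32/168 31/167 31/167 | 50 33/168 31/168 31/168 32/168 | 55 32/168 32/168 32/168 31/168 |
```

Emit:
send_rows(targets="0 0 -.02 0 5; 0 0 -.03 0 5; 0 0 -.05 0 5; 0 0 -.06 0 5; 0 0 -.08 0 5; 0 0 -.08 0 5; 0 0 0 0 5; 0 0 0 0 5")

```text
t: 31.9
eef_pos: [0.484, -0.0743, 0.1298]
tool_rot: [0.998, -0.061, 0.001, -0.02]
force: [-1.0, 0.4, -2.6]
grip_width: 0.0141
finger_force: 119.9
```

```bash
python3 -c "
from h import *
s=st(); print(s['grip_width'],s['qpos'][5],s['tool_rot']); go(.4519,-.2887,.06,-.15)
f,T,s=shot('wrist'); bore(f,-.0135)
ptr2('scene',-15,25,.045,(.026,.029,.031,.033))"
```

```text
rel -0.288 pos [ 0.484  -0.0743  0.1298] r 0.099 handle-dir -0.245 F [-1.   0.4 -2.6] M [-0.02  0.1   0.02] t 31.9
0.014119064504468684 3.085599890308287 [ 9.97955099e-01 -6.05354318e-02  9.77197583e-04 -2.04970167e-02]
shift [-0.024  0.877  0.243] twist 0.037 yaw -0.121 pos [ 0.484  -0.0743  0.1298]
ring [ 255    5  135  100 9827]
ring w [np.float64(-26.754572066504867), np.float64(29.11402143552403)]
-15 65/67 31/116 27/170 24/175 | -10 74/85 26/169 26/169 26/180 | -5 81/145 72/151 54/162 43/164 | 0 85/186 82/183 76/174 64/159 | 5 84/182 82/192 80/183 67/161 | 10 74/156 69/183 67/184 41/180 | 15 69/86 48/137 28/175 26/175 | 20 49/102 31/150 25/181 25/181 |
```

Emit:
send_rows(targets="-.004 .146 .01 0 5; -.004 .146 .02 0 5; -.004 .146 .02 0 5; -.004 .146 .02 0 5; -.004 .146 .02 0 5; -.004 .147 .02 .037 5; 0 0 .05 0 5; 0 0 0 0 5")

```text
t: 32.8
eef_pos: [0.4506, -0.2889, 0.0786]
tool_rot: [0.997, -0.076, -0.001, -0.022]
force: [-0.2, 0.4, -2.0]
grip_width: 0.0139
finger_force: 119.9
```

```bash
python3 -c "
from h import *
s=sense(); print(s['grip_width'],s['force']); go(.4519,-.2887,.018,-.15)
f,T,s=shot('wrist'); bore(f,-.0135); cv2.imwrite('pics/w14.png',f['img'][:,:,::-1])
c,a,t0,t1,w=handle(f,T,(250,100,400,330),.06); print(c,a,t0,t1)"
```

```text
0.01391394032933559 [-0.22669822  0.41607815 -1.97516785]
shift [0.006 0.009 0.242] twist -0.002 yaw -0.151 pos [ 0.4506 -0.2889  0.0786]
hole [  39   26   53   49 1902]
[320.39432177  55.0404837 ] [ 0.09613981  0.00026564 -0.0135    ] w [np.float64(-10.512349885982294), np.float64(11.132324917350727)]
ring [ 263    5  116  100 6974]
ring w [np.float64(-23.37808891197662), np.float64(24.4299407589538)]
[ 0.43414202 -0.2858768 ] -0.15483401422517662 -0.04811880240285706 0.03848250372554056
```

Emit:
send_rows(targets=".006 .009 .08 0 5; 0 0 .08 0 5; 0 0 .06 0 5; 0 0 .025 0 5; 0 0 .012 0 5; 0 0 0 0 5; 0 0 0 0 5; 0 0 0 0 5")

```text
t: 33.65
eef_pos: [0.4547, -0.2896, 0.0183]
tool_rot: [0.997, -0.075, 0.002, -0.02]
force: [-0.5, -0.9, -1.4]
grip_width: 0.0138
finger_force: 120.0
```

Emit:
send_rows(targets="0 0 .01 0 5; 0 0 .01 0 5; 0 0 .008 0 5; 0 0 0 0 5; 0 0 0 0 5; 0 0 0 0 5; 0 0 0 0 5; 0 0 0 0 5")

```text
t: 34.45
eef_pos: [0.4543, -0.2893, 0.0113]
tool_rot: [0.997, -0.075, 0.002, -0.02]
force: [-3.4, 1.4, 4.6]
grip_width: 0.0139
finger_force: 120.9
```

```bash
python3 -c "
from h import *
s=sense(); print(s['eef_pos'],s['force'])"
```

```text
[ 0.4542633  -0.28927889  0.01130586] [-3.3505851   1.42648286  4.61213705]
```

Contact with the mat; release and rise.

Emit:
send_rows(targets="0 0 0 0 30; 0 0 0 0 50; 0 0 0 0 50; 0 0 0 0 50; 0 0 0 0 50; 0 0 -.06 0 50; 0 0 -.12 0 50; 0 0 -.15 0 50", force=40)

```text
t: 35.25
eef_pos: [0.4527, -0.2917, 0.0923]
tool_rot: [0.997, -0.075, -0.0, -0.021]
force: [0.0, -0.1, 0.6]
grip_width: 0.0501
finger_force: 0.0
```

Emit:
send_rows(targets="0 0 -.15 0 70; 0 0 -.1 0 70; 0 0 0 0 70; 0 0 0 0 70; 0 0 0 0 70; 0 0 0 0 70; 0 0 0 0 70; 0 0 0 0 70")

```text
t: 36.05
eef_pos: [0.4531, -0.2947, 0.1546]
tool_rot: [0.997, -0.075, 0.001, -0.021]
force: [-0.1, -1.2, 0.2]
grip_width: 0.0699
finger_force: 0.0
```

```bash
python3 -c "
from h import *
f,T,s=shot('wrist'); print(s['eef_pos'],s['grip_width'])
c,a,t0,t1,w=handle(f,T,(250,60,400,290),.019); d=np.array([np.cos(a),np.sin(a)]); print(c,a,t0,t1,'bore',c+d*((t0+t1)/2+.123))
for k in ('tool_mat','wrench_bore','wrench_grip'):
    print(k,[(d['confidence'],p2w(f,d['xy'],.0 if k=='tool_mat' else .015,T)[:2].round(3)) for d in vision.spot_point(k,f)[:2]])
for n in('top','scene'):
    f,T,s=shot(n)
    for k in('red1_centre','blue1_centre'):
        print(n,k,[(np.round(d['xy']).tolist(),round(d['confidence'],2),p2w(f,d['xy'],.024)[:2].round(3).tolist()) for d in vision.spot_point(k,f) if d['confidence']>.2])
    # caps by colour
    h=cv2.cvtColor(f['img'],cv2.COLOR_RGB2HSV)
    for nm,m in(('red',((h[:,:,0]<6)|(h[:,:,0]>174))),('blue',((h[:,:,0]>104)&(h[:,:,0]<124)))):
        m=(m&(h[:,:,1]>140)&(h[:,:,2]>90)).astype(np.uint8); N,l,sta,ce=cv2.connectedComponentsWithStats(m)
        print(n,nm,[(sta[i,4],p2w(f,ce[i],.045)[:2].round(3).tolist()) for i in range(1,N) if 12<sta[i,4]<300])
"
```

```text
[ 0.45307479 -0.29472741  0.15463069] 0.06985252165467451
[ 0.43050077 -0.28621731] -0.15100966117120043 -0.0621958820171141 0.05441189150563693 bore [ 0.54825329 -0.30413549]
tool_mat [(0.88, array([ 0.48, -0.29])), (0.21, array([0.514, 0.173]))]
wrench_bore [(0.71, array([ 0.551, -0.303]))]
wrench_grip [(0.65, array([ 0.452, -0.291]))]
top red1_centre [([284.0, 274.0], 0.67, [0.399, 0.042]), ([281.0, 245.0], 0.62, [0.473, 0.053]), ([248.0, 226.0], 0.59, [0.52, 0.142]), ([288.0, 212.0], 0.46, [0.559, 0.038])]
top blue1_centre []
top red [(np.int32(275), [0.791, 0.128]), (np.int32(65), [0.512, 0.14]), (np.int32(65), [0.436, 0.287]), (np.int32(65), [0.436, 0.139])]
top blue [(np.int32(27), [0.963, -0.237]), (np.int32(30), [0.901, -0.178]), (np.int32(21), [0.9, -0.267]), (np.int32(17), [0.654, 0.193]), (np.int32(62), [0.514, 0.238]), (np.int32(223), [0.41, -0.277])]
scene red1_centre [([357.0, 196.0], 0.69, [0.483, 0.058]), ([393.0, 207.0], 0.65, [0.517, 0.139]), ([349.0, 223.0], 0.64, [0.56, 0.034]), ([350.0, 170.0], 0.63, [0.402, 0.045]), ([200.0, 221.0], 0.41, [0.553, -0.305])]
scene blue1_centre []
scene red [(np.int32(17), [0.108, 0.775]), (np.int32(60), [0.438, 0.138]), (np.int32(59), [0.439, 0.287]), (np.int32(72), [0.514, 0.14])]
scene blue [(np.int32(277), [0.449, -0.274]), (np.int32(59), [0.515, 0.238])]
```

```bash
python3 -c "
from h import *
go(.437,.1385,.16,np.pi/2)"
```

```text
shift [-0.324 -1.704  0.051] twist -2.191 yaw -0.15 pos [ 0.4534 -0.295   0.1554]
```

Emit:
send_rows(targets="-.036 -.189 .006 0 50; -.036 -.189 .006 0 50; -.036 -.189 .006 0 50; -.036 -.189 .006 0 50; -.036 -.189 .006 0 50; -.036 -.189 .006 0 50; -.036 -.189 .006 0 50; -.036 -.189 .006 0 50")

```text
t: 37.35
eef_pos: [0.4264, 0.0099, 0.162]
tool_rot: [0.998, -0.024, 0.001, -0.052]
force: [0.4, 1.0, 0.0]
grip_width: 0.0498
finger_force: 0.0
```

Emit:
send_rows(targets="-.036 -.189 .006 -.12 50; 0 0 0 -.18 50; 0 0 0 -.18 50; 0 0 0 -.18 50; 0 0 0 -.18 50; 0 0 0 -.18 50; 0 0 0 -.18 50; 0 0 0 -.18 50")

```text
t: 38.15
eef_pos: [0.4204, 0.0515, 0.1654]
tool_rot: [0.866, 0.498, 0.028, -0.046]
force: [-1.4, 0.9, -0.3]
grip_width: 0.0499
finger_force: 0.0
```

Emit:
send_rows(targets="0 0 0 -.18 50; 0 0 0 -.18 50; 0 0 0 -.18 50; 0 0 0 -.18 50; 0 0 0 -.09 50; 0 0 0 0 50; 0 0 0 0 50; 0 0 0 0 50")

```text
t: 38.95
eef_pos: [0.4204, 0.0515, 0.1653]
tool_rot: [0.669, 0.741, 0.041, -0.035]
force: [0.3, -0.2, 0.1]
grip_width: 0.05
finger_force: 0.0
```

```bash
cat >> h.py <<'E'
def caps(cams=("wrist","top","scene")):
    for n in cams:
        f,T,s=shot(n); h=cv2.cvtColor(f['img'],cv2.COLOR_RGB2HSV)
        for nm,m in(('red',((h[:,:,0]<6)|(h[:,:,0]>174))),('blue',((h[:,:,0]>104)&(h[:,:,0]<124)))):
            m=(m&(h[:,:,1]>140)&(h[:,:,2]>90)).astype(np.uint8); N,l,sta,ce=cv2.connectedComponentsWithStats(m)
            r=[(int(sta[i,4]),p2w(f,ce[i],.045,T)[:2].round(4).tolist()) for i in range(1,N) if (30 if n!="wrist" else 100)<sta[i,4]<(110 if n!="wrist" else 4000)]
            print(n,nm,[x for x in r if .2<x[1][0]<.8 and -.1<x[1][1]<.45])
E
python3 -c "
from h import *
caps(); s=sense(); print(s['tool_rot'],s['qpos']); go(.437,.1385,.036,np.pi/2)"
```

```text
wrist red [(3108, [0.591, 0.2512]), (527, [0.4369, 0.1381]), (451, [0.5131, 0.1398])]
wrist blue [(340, [0.5158, 0.2379])]
top red [(52, [0.4365, 0.2891])]
top blue []
scene red [(58, [0.438, 0.1382]), (57, [0.4384, 0.287]), (70, [0.5136, 0.1399])]
scene blue [(58, [0.5155, 0.2378])]
[ 0.66873197  0.74156056  0.04105707 -0.03463813] [ 0.04735843 -0.06598337 -0.3862275   1.24189071  0.1071369   1.51542931]
shift [0.282 0.094 0.552] twist 0.132 yaw 1.675 pos [0.4204 0.0516 0.1653]
```

Emit:
send_rows(targets=".141 .047 .08 0 50; .141 .047 .08 0 50; 0 0 .1 0 50; 0 0 .1 0 50; 0 0 .1 0 50; 0 0 .06 0 50; 0 0 .03 0 50; 0 0 0 0 50")

```text
t: 39.9
eef_pos: [0.4363, 0.1383, 0.0357]
tool_rot: [0.669, 0.742, 0.04, -0.035]
force: [-0.3, -0.2, -0.5]
grip_width: 0.05
finger_force: 0.0
```

```bash
python3 -c "
from h import *
caps(('scene',)); go(.4375,.1385,.036)"
```

```text
scene red [(59, [0.4388, 0.2868]), (72, [0.5139, 0.1398])]
scene blue [(58, [0.5155, 0.2378])]
shift [-0.     0.002  0.002] twist 0 yaw 1.675 pos [0.4369 0.1384 0.0365]
```

Close on the cap and lift.

Emit:
send_rows(targets="0 0 .004 0 10; 0 0 0 0 10; 0 0 0 0 10; 0 0 0 0 10; 0 0 0 0 10; 0 0 -.08 0 10; 0 0 -.12 0 10; 0 0 -.12 0 10", force=40)

```text
t: 40.75
eef_pos: [0.4361, 0.1297, 0.1155]
tool_rot: [0.669, 0.742, 0.04, -0.035]
force: [1.0, 0.0, 0.2]
grip_width: 0.0223
finger_force: 39.3
```

```bash
python3 -c "
from h import *
s=sense(); print(s['grip_width'],s['finger_force'],s['force'])
f,T,_=shot('wrist')
print('box',[(round(d['confidence'],2),p2w(f,d['xy'],0,T)[:2].round(3)) for d in vision.spot_point('red_box',f)[:2]],[(round(d['confidence'],2),p2w(f,d['xy'],0,T)[:2].round(3)) for d in vision.spot_point('blue_box',f)[:2]])
go(.611,.328,.115)"
```

```text
0.022301043486596357 39.28018391132355 [0.99161142 0.03549515 0.21029681]
box [] [(0.61, array([0.44 , 0.093])), (0.6, array([0.642, 0.139]))]
shift [0.71  0.769 0.098] twist 0 yaw 1.675 pos [0.4381 0.1301 0.1169]
```

Emit:
send_rows(targets=".115 .128 .012 0 10; .115 .128 .012 0 10; .115 .128 .012 0 10; .115 .128 .012 0 10; .115 .128 .012 0 10; .115 .128 .012 0 10; 0 0 0 0 10; 0 0 0 0 10")

```text
t: 41.7
eef_pos: [0.6091, 0.3225, 0.1154]
tool_rot: [0.668, 0.742, 0.039, -0.035]
force: [-0.7, -0.1, 0.3]
grip_width: 0.0219
finger_force: 39.4
```

```bash
python3 -c "
from h import *
s=sense(); print(s['grip_width'],s['tool_rot'])
go(.611,.326,.046)"
```

```text
0.021881960765541202 [ 0.66825265  0.74206257  0.03917718 -0.03530838]
shift [-0.016  0.006  0.278] twist 0 yaw 1.676 pos [0.6091 0.3225 0.1154]
```

Emit:
send_rows(targets="-.016 .006 .09 0 10; 0 0 .1 0 10; 0 0 .07 0 10; 0 0 .018 0 10; 0 0 0 0 10; 0 0 0 0 10; 0 0 0 0 40; 0 0 0 0 46")

```text
t: 42.5
eef_pos: [0.6125, 0.326, 0.0501]
tool_rot: [0.668, 0.742, 0.042, -0.034]
force: [0.5, 0.7, -0.5]
grip_width: 0.0455
finger_force: 0.0
```

Emit:
send_rows(targets="0 0 0 0 46; 0 0 0 0 46; 0 0 -.1 0 46; 0 0 -.12 0 46; 0 0 -.1 0 46; 0 0 -.04 0 46; 0 0 0 0 46; 0 0 0 0 46")

```text
t: 43.3
eef_pos: [0.6113, 0.3161, 0.137]
tool_rot: [0.669, 0.742, 0.04, -0.035]
force: [0.1, 0.4, -0.1]
grip_width: 0.0457
finger_force: 0.0
```

```bash
python3 -c "
from h import *
caps()
f,T,_=shot('scene'); print([p2w(f,d['xy'],.028)[:2].round(3) for d in vision.spot_point('red1_centre',f)])
go(.4378,.287,.09)"
```

```text
wrist red [(351, [0.4371, 0.2869]), (180, [0.5106, 0.1408])]
wrist blue [(169, [0.5166, 0.2424]), (344, [0.6549, 0.2084])]
top red [(77, [0.6465, 0.3151]), (65, [0.5113, 0.1402]), (67, [0.4361, 0.2869])]
top blue [(84, [0.6771, 0.1571]), (63, [0.5136, 0.2381])]
scene red [(57, [0.4384, 0.287]), (73, [0.5144, 0.1397])]
scene blue [(59, [0.5157, 0.2378])]
[array([0.494, 0.06 ]), array([0.559, 0.033]), array([0.399, 0.04 ]), array([0.517, 0.133]), array([ 0.725, -0.207])]
shift [-0.063 -0.704  0.173] twist 0 yaw 1.675 pos [0.6111 0.3161 0.1368]
```

Emit:
send_rows(targets="-.016 -.176 0 0 50; -.016 -.176 0 0 50; -.016 -.176 0 0 50; -.015 -.176 .05 0 50; 0 0 .1 0 50; 0 0 .05 0 50; 0 0 0 0 50; 0 0 0 0 50")

```text
t: 44.35
eef_pos: [0.4391, 0.2881, 0.0843]
tool_rot: [0.669, 0.742, 0.041, -0.035]
force: [-0.0, -0.3, 0.2]
grip_width: 0.0505
finger_force: 0.0
```

```bash
python3 -c "
from h import *
caps(('scene',))
go(.4378,.287,.036)"
```

```text
scene red [(59, [0.4385, 0.2871]), (74, [0.5133, 0.14])]
scene blue [(60, [0.5152, 0.2376])]
shift [-0.025 -0.01   0.193] twist 0 yaw 1.675 pos [0.4395 0.2883 0.0847]
```

Emit:
send_rows(targets="-.025 -.01 .08 0 50; 0 0 .08 0 50; 0 0 .033 0 50; 0 0 0 0 50; 0 0 0 0 20; 0 0 0 0 10; 0 0 0 0 10; 0 0 0 0 10")

```text
t: 45.2
eef_pos: [0.4376, 0.2872, 0.0369]
tool_rot: [0.668, 0.742, 0.042, -0.034]
force: [-0.3, -0.7, 5.8]
grip_width: 0.0223
finger_force: 39.3
```

Emit:
send_rows(targets="0 0 0 0 10; 0 0 -.1 0 10; 0 0 -.12 0 10; 0 0 -.1 0 10; 0 0 0 0 10; 0 0 0 0 10; 0 0 0 0 10; 0 0 0 0 10")

```text
t: 46.0
eef_pos: [0.4357, 0.2777, 0.1137]
tool_rot: [0.669, 0.742, 0.04, -0.035]
force: [0.5, 0.4, -0.1]
grip_width: 0.0217
finger_force: 39.4
```

```bash
python3 -c "
from h import *
s=sense(); print(s['grip_width'],s['finger_force'])
caps(('scene',))
go(.611,.277,.115); go(.611,.288,.046)"
```

```text
0.021731119907876243 39.39599812030792
scene red [(72, [0.5134, 0.1401])]
scene blue [(59, [0.5157, 0.2378])]
shift [-0.075  0.697 -0.004] twist 0 yaw 1.675 pos [0.4358 0.2778 0.1138]
shift [-0.061  0.698  0.275] twist 0 yaw 1.675 pos [0.4358 0.2778 0.1138]
```

Emit:
send_rows(targets="-.018 .174 -.002 0 10; -.018 .174 -.002 0 10; -.018 .174 -.002 0 10; -.018 .174 -.002 0 10; 0 0 0 0 10; 0 0 0 0 10; 0 0 0 0 10; 0 0 0 0 10")

```text
t: 46.85
eef_pos: [0.6102, 0.2781, 0.1179]
tool_rot: [0.668, 0.742, 0.041, -0.035]
force: [-0.6, -0.1, 0.0]
grip_width: 0.0218
finger_force: 39.5
```

```bash
python3 -c "
from h import *
s=sense(); print(s['grip_width'],s['finger_force'])
go(.611,.288,.046)"
```

```text
0.021783178435941554 39.54013288021088
shift [0.008 0.003 0.29 ] twist 0 yaw 1.676 pos [0.6102 0.2781 0.1179]
```

Emit:
send_rows(targets=".008 .003 .09 0 10; 0 0 .1 0 10; 0 0 .08 0 10; 0 0 .02 0 10; 0 0 0 0 10; 0 0 0 0 10; 0 0 0 0 40; 0 0 0 0 46")

```text
t: 47.65
eef_pos: [0.6128, 0.288, 0.0473]
tool_rot: [0.668, 0.742, 0.042, -0.034]
force: [-0.7, -0.1, -0.3]
grip_width: 0.0461
finger_force: 0.0
```

Emit:
send_rows(targets="0 0 0 0 46; 0 0 0 0 46; 0 0 -.1 0 46; 0 0 -.12 0 46; 0 0 -.1 0 46; 0 0 -.04 0 46; 0 0 0 0 46; 0 0 0 0 46")

```text
t: 48.45
eef_pos: [0.6115, 0.278, 0.1341]
tool_rot: [0.669, 0.742, 0.04, -0.035]
force: [-0.0, 0.1, -0.5]
grip_width: 0.046
finger_force: 0.0
```

```bash
python3 -c "
from h import *
caps()
go(.513,.137,.1)"
```

```text
wrist red [(1666, [0.6121, 0.3133]), (249, [0.6105, 0.2236])]
wrist blue [(470, [0.5151, 0.2376]), (119, [0.6095, 0.2124]), (115, [0.6422, 0.2052]), (824, [0.6559, 0.1799])]
top red [(66, [0.5112, 0.14])]
top blue [(63, [0.5136, 0.2381])]
scene red [(72, [0.5141, 0.1397])]
scene blue [(59, [0.5157, 0.2378])]
shift [-0.531 -0.45   0.073] twist 0 yaw 1.675 pos [0.611  0.2779 0.1335]
```

Emit:
send_rows(targets="-.133 -.112 0 0 50; -.133 -.112 0 0 50; -.133 -.112 0 0 50; -.132 -.112 .03 0 50; 0 0 .1 0 50; 0 0 0 0 50; 0 0 0 0 50; 0 0 0 0 50")

```text
t: 49.4
eef_pos: [0.5151, 0.1394, 0.0879]
tool_rot: [0.668, 0.742, 0.041, -0.034]
force: [-0.3, 0.8, -1.1]
grip_width: 0.0498
finger_force: 0.0
```

```bash
python3 -c "
from h import *
caps(('scene','wrist'))
go(.513,.14,.036)"
```

```text
scene red [(65, [0.5149, 0.139])]
scene blue [(60, [0.5155, 0.2377])]
wrist red [(1006, [0.513, 0.1401])]
wrist blue [(1006, [0.5154, 0.2376])]
shift [-0.019 -0.012  0.207] twist 0 yaw 1.676 pos [0.5152 0.1395 0.0881]
```

Emit:
send_rows(targets="-.019 -.012 .08 0 50; 0 0 .08 0 50; 0 0 .046 0 50; 0 0 0 0 50; 0 0 0 0 20; 0 0 0 0 10; 0 0 0 0 10; 0 0 0 0 10")

```text
t: 50.3
eef_pos: [0.513, 0.1396, 0.0368]
tool_rot: [0.668, 0.742, 0.042, -0.034]
force: [-0.4, 1.4, 5.5]
grip_width: 0.0215
finger_force: 39.3
```

Emit:
send_rows(targets="0 0 0 0 10; 0 0 -.1 0 10; 0 0 -.12 0 10; 0 0 -.1 0 10; 0 0 0 0 10; 0 0 0 0 10; 0 0 0 0 10; 0 0 0 0 10")

```text
t: 51.1
eef_pos: [0.5108, 0.1306, 0.1136]
tool_rot: [0.669, 0.742, 0.04, -0.035]
force: [-0.1, -1.3, -0.2]
grip_width: 0.0217
finger_force: 39.4
```

```bash
python3 -c "
from h import *
s=sense(); print(s['grip_width'],s['finger_force'])
go(.611,.242,.118)"
```

```text
0.021739613871987997 39.41420316696167
shift [0.401 0.445 0.03 ] twist 0 yaw 1.675 pos [0.5108 0.1306 0.1136]
```

Emit:
send_rows(targets=".098 .111 0 0 10; .098 .111 0 0 10; .098 .111 0 0 10; .097 .111 0 0 10; 0 0 0 0 10; 0 0 0 0 10; 0 0 0 0 10; 0 0 0 0 10")

```text
t: 51.9
eef_pos: [0.6112, 0.2379, 0.1269]
tool_rot: [0.669, 0.742, 0.041, -0.035]
force: [0.1, -0.8, -0.3]
grip_width: 0.0218
finger_force: 39.5
```

```bash
python3 -c "
from h import *
s=sense(); print(s['grip_width'],s['finger_force'])
go(.611,.246,.046)"
```

```text
0.021773010608226895 39.50541615486145
shift [-0.002 -0.002  0.325] twist 0 yaw 1.675 pos [0.6112 0.2379 0.1269]
```

Emit:
send_rows(targets="0 0 .1 0 10; 0 0 .1 0 10; 0 0 .1 0 10; 0 0 .022 0 10; 0 0 0 0 10; 0 0 0 0 10; 0 0 0 0 40; 0 0 0 0 46")

```text
t: 52.7
eef_pos: [0.6131, 0.2476, 0.0486]
tool_rot: [0.669, 0.742, 0.042, -0.034]
force: [-0.7, 0.2, 0.6]
grip_width: 0.0459
finger_force: 0.0
```

Emit:
send_rows(targets="0 0 0 0 46; 0 0 0 0 46; 0 0 -.1 0 46; 0 0 -.12 0 46; 0 0 -.1 0 46; 0 0 -.04 0 46; 0 0 0 0 46; 0 0 0 0 46")

```text
t: 53.5
eef_pos: [0.6116, 0.2377, 0.1354]
tool_rot: [0.669, 0.742, 0.041, -0.035]
force: [-0.7, 0.6, -1.0]
grip_width: 0.0458
finger_force: 0.0
```

```bash
python3 -c "
from h import *
caps()
go(.515,.232,.1)"
```

```text
wrist red [(2332, [0.6091, 0.2849])]
wrist blue [(524, [0.5154, 0.2377]), (2454, [0.6238, 0.195]), (154, [0.6421, 0.1646]), (841, [0.6555, 0.139])]
top red [(77, [0.6136, 0.3282])]
top blue [(61, [0.5137, 0.2378])]
scene red []
scene blue [(61, [0.5157, 0.2376])]
shift [ 0.003 -0.386  0.135] twist 0 yaw 1.675 pos [0.6111 0.2376 0.1347]
```

Emit:
send_rows(targets=".003 -.193 0 0 46; 0 -.193 0 0 46; 0 0 .1 0 46; 0 0 .08 0 46; 0 0 0 0 46; 0 0 0 0 46; 0 0 0 0 46; 0 0 0 0 46")

```text
t: 54.45
eef_pos: [0.5169, 0.2336, 0.0913]
tool_rot: [0.669, 0.742, 0.042, -0.034]
force: [0.1, -0.4, 0.1]
grip_width: 0.0459
finger_force: 0.0
```

```bash
python3 -c "
from h import *
caps(('wrist','scene'))
go(.5152,.2376,.036)"
```

```text
wrist red []
wrist blue [(944, [0.5154, 0.2379]), (1608, [0.6323, 0.2045]), (793, [0.6216, 0.1304])]
scene red []
scene blue [(59, [0.5156, 0.2377])]
shift [-0.007 -0.008  0.221] twist 0 yaw 1.675 pos [0.5167 0.2336 0.0911]
```

Emit:
send_rows(targets="-.007 -.008 .08 0 46; 0 0 .08 0 46; 0 0 .06 0 46; 0 0 0 0 46; 0 0 0 0 20; 0 0 0 0 10; 0 0 0 0 10; 0 0 0 0 10")

```text
t: 55.35
eef_pos: [0.5153, 0.2377, 0.0368]
tool_rot: [0.669, 0.742, 0.042, -0.034]
force: [-0.7, 0.3, 3.4]
grip_width: 0.0219
finger_force: 39.4
```

Emit:
send_rows(targets="0 0 0 0 10; 0 0 -.1 0 10; 0 0 -.12 0 10; 0 0 -.1 0 10; 0 0 0 0 10; 0 0 0 0 10; 0 0 0 0 10; 0 0 0 0 10")

```text
t: 56.15
eef_pos: [0.5133, 0.2286, 0.1135]
tool_rot: [0.669, 0.742, 0.04, -0.035]
force: [0.2, -0.4, -0.4]
grip_width: 0.0215
finger_force: 39.4
```

```bash
python3 -c "
from h import *
s=sense(); print(s['grip_width'],s['finger_force'])
go(.646,.128,.118)"
```

```text
0.021538231154766177 39.41683888435364
shift [-0.451  0.487 -0.06 ] twist 0 yaw 1.675 pos [0.5133 0.2286 0.1135]
```

Emit:
send_rows(targets="-.113 .122 -.015 0 10; -.113 .122 -.015 0 10; -.113 .122 -.015 0 10; -.112 .121 -.015 0 10; 0 0 0 0 10; 0 0 0 0 10; 0 0 0 0 10; 0 0 0 0 10")

```text
t: 56.95
eef_pos: [0.6459, 0.1291, 0.1197]
tool_rot: [0.668, 0.742, 0.041, -0.035]
force: [-0.5, -0.1, -0.5]
grip_width: 0.022
finger_force: 39.5
```

```bash
python3 -c "
from h import *
s=sense(); print(s['grip_width'],s['finger_force'])
go(.646,.136,.046)"
```

```text
0.02202209918877304 39.52059030532837
shift [-0.004 -0.001  0.296] twist 0 yaw 1.677 pos [0.6459 0.1291 0.1197]
```

Lower, release, rise, then back away towards the robot for a clear view.

Emit:
send_rows(targets="0 0 .1 0 10; 0 0 .1 0 10; 0 0 .075 0 10; 0 0 .018 0 10; 0 0 0 0 10; 0 0 0 0 10; 0 0 0 0 40; 0 0 0 0 46")

```text
t: 57.75
eef_pos: [0.6479, 0.1362, 0.0483]
tool_rot: [0.668, 0.742, 0.042, -0.034]
force: [0.9, 0.6, 0.4]
grip_width: 0.0459
finger_force: 0.0
```

Emit:
send_rows(targets="0 0 0 0 46; 0 0 0 0 46; 0 0 -.1 0 46; 0 0 -.12 0 46; 0 0 -.15 0 46; 0 0 -.15 0 46; 0 0 0 0 46; 0 0 0 0 46")

```text
t: 58.55
eef_pos: [0.6474, 0.1221, 0.1775]
tool_rot: [0.669, 0.742, 0.042, -0.034]
force: [-1.0, -0.6, -0.9]
grip_width: 0.0462
finger_force: 0.0
```

Emit:
send_rows(targets="0 -.19 0 0 46; 0 -.19 0 0 46; 0 -.19 0 0 46; 0 -.19 0 0 46; 0 -.19 0 0 46; 0 -.19 0 0 46; 0 0 0 0 46; 0 0 0 0 46")

```text
t: 59.35
eef_pos: [0.3622, 0.0928, 0.1713]
tool_rot: [0.668, 0.742, 0.041, -0.035]
force: [0.4, -1.0, 0.4]
grip_width: 0.0464
finger_force: 0.0
```

```bash
python3 -c "
from h import *
f,T,s=shot('top'); print(s['eef_pos'],s['force'])
a=cv2.resize(f['img'][140:300,150:450],(800,427),interpolation=2)
cv2.imwrite('pics/final.png',a[:,:,::-1])
print([ (round(d['confidence'],2),p2w(f,d['xy'],.028)[:2].round(3)) for k in ('red1_centre',) for d in vision.spot_point(k,f)])
ptr2('top',-20,30,.045)"
```

```text
[0.36222031 0.09278428 0.17134897] [ 0.39068987 -0.96994544  0.44429025]
[(0.7, array([0.479, 0.06 ])), (0.65, array([0.606, 0.244])), (0.57, array([0.553, 0.049])), (0.55, array([ 0.448, -0.292])), (0.46, array([0.398, 0.043]))]
-20 13/198 15/193 15/193 36/125 | -15 12/196 16/187 56/104 56/104 | -10 12/196 15/150 34/123 34/123 | -5 9/199 10/188 10/194 53/188 | 0 93/193 77/169 54/185 54/185 | 5 94/196 91/195 60/160 53/194 | 10 53/192 53/192 11/192 9/198 | 15 13/200 14/199 53/141 53/141 | 20 13/200 15/191 19/187 71/139 | 25 14/197 14/197 19/187 18/177 |
```

View pics/final.png

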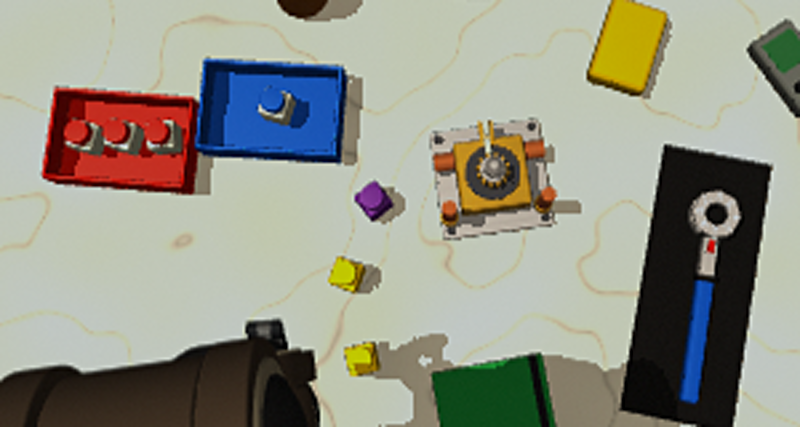

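The final picture shows three red bottles in the red box (80–160, 133) and the blue one in the blue box (273, 103). The wrench lies on the mat (715, 213), and the pointer is at the mark (487, 140).

```bash
python3 -c "
from station import manip
print(manip.sign_off())"
```

```text
the job is handed in; nothing more can be done
None
```

I handed the job in at about 59 s. The valve nut's pointer measures about 3° from the white mark (nut about 3.95 rad). The wrench is back on the mat, all three red bottles are in the red box and the one blue bottle is in the blue box. The sign-off gave no verdict.

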